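Hang the tasting tray on the fruit crate

ROBOT

A 7-joint arm with a two-finger parallel gripper is mounted at the origin on the work surface. World frame = base frame: x ahead of the robot, y to its left, z up, the work surface at z = 0. Lengths are in m, angles in rad, forces in N, time in s.
With the tool pointing down it reaches from about 0.4 to 0.85 m from the base axis. Payload 10.4 kg.
Tool frame: the origin (TCP) lies on the centre line of the jaws, within the pads' length; the fingertips stand 22 mm ahead of it and the grasp point (between the pads) lies 3 mm ahead of it; z points along the fingers, y is the direction in which the jaws open and shut (so a half turn about z gives the same grasp; the last joint's range is limited). The gripper opens to 85 mm and grips with 20 to 120 N. Pads are 22 mm wide; open, the fingers measure 114 mm over their backs; the gripper's body (76 mm by 85 mm) begins 54 mm behind the grasp point. The pads swing forward as they close: fully open they stand 13 mm farther back than shut.
Start: joints at [1.294, 0.332, -0.065, 1.46, 0.022, 1.35, -0.088], TCP at [0.157, -0.605, 0.253] pointing down, gripper open.
Joint ranges: [-2.6, 2.6], [-0.5, 2.12], [-1.47, 1.34], [0.16, 2.42], [-1.27, 4.41], [0.06, 2.06], [-2.6, 2.6]. Speed limits (rad/s): [2.22, 2.22, 2.79, 2.79, 3.14, 3.14, 3.14].

INTERFACE

Orientations are given as a unit quaternion [x, y, z, w].
In Python, from workcell import manip gives the robot as it stands. The module is installed in compiled form; this text tells all that it offers.
- The arm moves only by the shell command python3 -m crank 'ROWS' [FORCE]. ROWS is JSON, a list of rows, each a list of 3 entries, a list of its own where there are three numbers: the opening, from -1 (shut) to 1 (fully open), then the shift along the tool's x, y, z normalised to -1 to 1, where 1 is 80 mm, then the turn, a rotation vector about the tool's x, y, z normalised to -1 to 1, where 1 is pi/4 rad. In form: [[jaw, [tx, ty, tz], [ax, ay, az]], ...]. A call has exactly 5 rows; each row shifts and turns the commanded pose from where the row before left it, along the tool's axes as they then stand; what a row does not reach is not made up. A row lasts 1/10 s, in which the tool goes at most 50 mm and 8.59 degrees, less where a joint would pass 70% of its speed; a pose out of reach is approached as far as the arm can. A call with a number of a shift or a turn outside -1 to 1 is refused whole. A call with a gripper value outside its range is refused whole. The fingers move at their own pace and stop on an object; FORCE is the grip in N (left out, the last holds). Time passes only in rows, so rows that do not move let the fingers close, or fill a call up. It gives the time, the measured TCP pose, the force and the opening at its end, in the units of the state.
- manip.get_obs(): the state, without advancing time (a new reading comes with each control period).
- manip.camera(name): name is "side" or "top"; returns the picture (420x560x3 uint8, blue, green, red); there is no depth.
- manip.camera_info(name): a dict with "K" (3x3 intrinsics, pixels), "k1" (the pictures are not rectified: a ray, as slopes to the right and down, at radius r is drawn at 1 + k1 r^2 times it, then the intrinsics apply), "camera_from_world" (4x4, takes a point from world to camera coordinates). Camera axes: x right, y down, z forward; pixel columns grow to the right and rows downward; lengths in m; the calibration is good to about 2 mm. A picture is of the moment at which its call begins. camera_info takes no time and is no camera call.
- manip.hand_in(): hands the job in, once; it reports no verdict.
The state is a dict: "clock": time; "joint_pos": joint angles; "joint_velocities": joint speeds; "tau": joint torques, N m; "position": TCP position; "ee_rot": TCP orientation; "ft_force": force on the tool from outside, world axes, zero at the start; "torque": the same for the moment, N m; "grip_width": opening from 0.0 (shut) to 1.0 (fully open).
Only numpy, scipy, OpenCV 4.12 (cv2) and the standard library are available. Lean on these libraries where they do the work, as an engineer would, in place of code of your own. Each camera call takes 0.05 s, during which the arm holds its last target.

TASK

Someone has stacked two cartons and a tray of fruit on our aluminium tasting tray: slide it out from under them by its turned-up lip, without toppling the stack or carrying it off, and let go of it lying flat on the counter, clear of the stack and of the stop rail. Then take it by its upright wooden grip and hang it by its own hook over the near rim of the fruit crate (the long side facing the robot), so that it stays there by itself. Leave the stack standing and everything else on the counter where it is.

Things in the scene. Friction and masses are not known exactly. Their poses are not given: they have to be found in the camera images.
- tray_plate (a point): Aluminium tasting tray, 240 g: centre of its flat plate, half-way through its thickness. +y towards tongue and lip (the way it slides out), +x towards the hook, z up. Plate 5 mm thick, x -50 to 71 mm, y -50 to 50 mm, under the stack at first; a tongue 30 mm wide runs on to y = 140 mm. At x = 71 mm an upright strap beside the cartons, under the fruit tray's overhang, carries hook and grip
- tray_lip (a point): Centre of the turned-up lip at the end of the tray's tongue: 30 mm wide along x, 6 mm thick along y, from the counter to 22 mm high. It is at (0, 137, 8.5) mm from tray_plate, same axes; at first about 85 mm outside the cartons' face, with free room on all sides
- tray_handle (a point): Centre of the tray's upright wooden grip: 12 mm thick along x, 26 mm wide along y, 45 mm high (84 to 129 mm above the tray's underside). It is at (68.5, 15, 104) mm from tray_plate, on top of the strap; the hook leaves the strap just below it, in +x. Same axes
- tray_hook (a point): Seat of the tray's hook: middle of the underside of its flat arm, at (11.5, 0, -26.5) mm from tray_handle, same axes. Strap (5 mm thick, 44 mm wide along y) and downturned tip leave an 18 mm slot, 9 mm either side of this point along x, open below; the tip reaches 27 mm below this point and flares to 19 mm in +x from it. Hung on the rim the tray leans about 0.1 rad
- rail: Steel stop rail fixed to the counter. Origin on the counter at the middle of the stack's place, axes as the tray's at the start. A bar along x (x -80 to 50 mm) at y = 57 to 65 mm, 14 to 40 mm high, on a post at its -x end, about 7 mm in front of the cartons: it holds the stack back while the tray slides out below it in +y. The strap passes beyond the bar's +x end
- carton_low_mid (a point): Centre of the lower carton, 120 x 100 x 68 mm (x, y, z), 130 g, resting on the tray's plate (5 mm up) and not fixed to it; axes about those of the rail
- carton_high_mid (a point): Centre of the upper carton, same size and mass, standing loose on the lower one
- fruit_tray_mid (a point): Centre of the shallow plywood tray of small oranges on top of the stack, 200 x 104 x 50 mm, 160 g, loose; it overhangs the cartons by 40 mm along x, over the tasting tray's grip and hook. Its top is 191 mm above the counter
- crate_rim (a point): Middle of the top edge of the fruit crate's near wall (the one facing the robot), half-way through the wall. The crate is wooden, fixed, 220 x 300 x 120 mm; axes +x into the crate, y along the rim, z up. The wall is 9 mm thick, its rim 120 mm above the counter and 300 mm long; inside, the first 60 mm behind the wall are free of fruit
- mug: Bystander: white mug, 76 mm across, 90 mm high; origin at the centre of its underside
- jar: Bystander: closed jar, 66 mm across, 100 mm high; origin at the centre of its underside
- tape: Bystander: lying cardboard ring, 90 mm across, 24 mm high; origin at the centre of its underside
- calculator: Bystander: desk calculator, 110 x 75 x 21 mm; origin at the centre of its underside
- apple_a: Bystander: green apple, 68 mm across, 66 mm high; origin at its underside
- apple_b: Bystander: another such green apple; origin at its underside
- notepad: Bystander: paper pad, 80 x 60 x 15 mm; origin at the centre of its underside
Mind the look-alikes: they are no part of the job. Of the things that look like the part that bears fruit_tray_mid, the smaller one is meant.

How it is judged:
On the way:
1. the tasting tray lies flat on the counter, clear of the stack and the rail, let go of, and the stack stands (horizontal distance between tray_plate and carton_low_mid above 0.112 m and horizontal distance between tray_plate and rail above 0.112 m and angle between tray_plate's own z axis and vertical below 0.06 rad and height (world z) of tray_plate below 0.008 m and contact force between the fingers and tray below 0.2 N and angle between each of carton_low_mid, carton_high_mid, fruit_tray_mid's own z axis and vertical below 0.12 rad and horizontal distance between carton_low_mid and carton_high_mid below 0.03 m and horizontal distance between carton_high_mid and fruit_tray_mid below 0.03 m and z of carton_high_mid in the frame of carton_low_mid above 0.062 m and z of fruit_tray_mid in the frame of carton_high_mid above 0.053 m), for 0.2 s.
At the end, for the whole second after the job is handed in: Tasting tray at rest, hung on the crate's near rim: hook seat within 12 mm of the rim across and in height, 130 mm of its middle along; tilt under 0.3 rad, x axis within 0.4 rad of the crate's. Cartons and fruit tray still stacked: tilt under 0.12 rad, each within 30 mm of the one below (x of tray_hook in the frame of crate_rim between -0.012 and 0.012 m and y of tray_hook in the frame of crate_rim between -0.13 and 0.13 m and z of tray_hook in the frame of crate_rim between -0.012 and 0.012 m and angle between tray_hook's own z axis and vertical below 0.3 rad and angle between the x axis of tray_hook and the x axis of crate_rim, either way round below 0.4 rad and linear speed of tray below 0.03 m/s and angular speed of tray below 0.3 rad/s and angle between each of carton_low_mid, carton_high_mid, fruit_tray_mid's own z axis and vertical below 0.12 rad and horizontal distance between carton_low_mid and carton_high_mid below 0.03 m and horizontal distance between carton_high_mid and fruit_tray_mid below 0.03 m and z of carton_high_mid in the frame of carton_low_mid above 0.062 m and z of fruit_tray_mid in the frame of carton_high_mid above 0.053 m); the robot touches nothing.
It fails at once if a piece of the stack topples (0.3 rad) or is shifted more than 60 mm (angle between any of carton_low_mid, carton_high_mid, fruit_tray_mid's own z axis and vertical above 0.3 rad or distance of any of carton_low_mid, carton_high_mid, fruit_tray_mid from where it was at the start of the episode above 0.06 m).
It fails at once if another thing on the counter is shifted more than 40 mm (distance of any of mug, jar, tape, calculator, apple_a, apple_b, notepad from where it was at the start of the episode above 0.04 m).
It also fails if it takes over 64 s, if anything falls off the work surface, if the arm or the gripper's body presses on something with over 40 N, if the wrist force passes 120 N, or if a joint passes its speed limit or range.

## Working session

There is one attempt and no reset: what is moved stays moved. The work goes in short steps, Python scripts to look and compute and a shell command to move; the robot and the scene stay as the last step left them, time stands still between calls to the robot, and variables do not carry over. Pictures are saved under pics/ and viewed, and the job is handed in when it is done.

```bash
mkdir -p pics; python3 - <<'E'
from workcell import manip
import cv2,numpy as np
print(manip.get_obs())
for n in("side","top"):
    im=manip.camera(n); cv2.imwrite(f"pics/{n}0.png",im)
    i=manip.camera_info(n); print(n,i)
E
```

```text
{'clock': 0.0, 'joint_pos': array([ 1.29438827,  0.33287514, -0.06470597,  1.46097605,  0.0215929 ,
        1.34988485, -0.08853582]), 'joint_velocities': array([-2.87060052e-03,  2.97577336e-05,  3.19712280e-03, -1.40917506e-03,
       -6.19352945e-04, -3.74351400e-04,  1.72557373e-04]), 'tau': array([ 1.12635303e-05, -6.25442219e+01,  4.93377121e-02, -3.91606236e+01,
        1.63053110e-02,  9.75394563e-03,  5.36119705e-05]), 'position': array([ 0.15684446, -0.60463306,  0.25249729]), 'ee_rot': array([ 9.91958858e-01,  1.26558680e-01, -1.20881074e-04, -7.13901758e-04]), 'ft_force': array([ 0.1171861 , -0.52467792,  0.77009018]), 'torque': array([ 0.02300959, -0.03280715, -0.0204782 ]), 'grip_width': 1.0020159372012631}
side {'K': array([[473.90197161,   0.        , 279.97919611],
       [  0.        , 473.90197161, 218.50548744],
       [  0.        ,   0.        ,   1.        ]]), 'k1': -0.023742210192120628, 'camera_from_world': array([[-0.81838745, -0.57445127, -0.01573944,  0.42104767],
       [-0.43510837,  0.63730023, -0.63602604,  0.240409  ],
       [ 0.37539671, -0.51366737, -0.77150706,  1.14664039],
       [ 0.        ,  0.        ,  0.        ,  1.        ]])}
top {'K': array([[452.34015379,   0.        , 277.55347082],
       [  0.        , 452.34015379, 213.09723456],
       [  0.        ,   0.        ,   1.        ]]), 'k1': -0.03634701197351867, 'camera_from_world': array([[ 0.01304581, -0.99988969,  0.00710059,  0.03142077],
       [-0.99406495, -0.01373617, -0.10791751,  0.49654208],
       [ 0.10800314, -0.00565057, -0.99413449,  1.21794483],
       [ 0.        ,  0.        ,  0.        ,  1.        ]])}
```

View pics/side0.png

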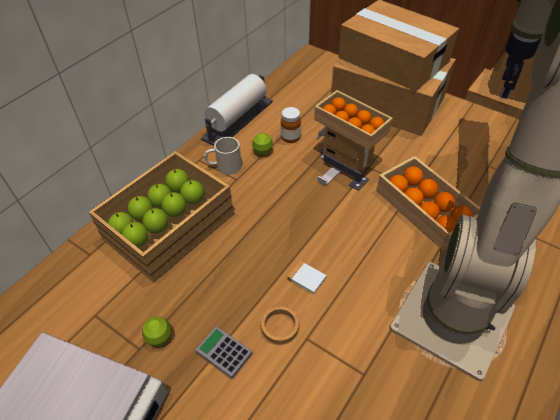

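View pics/top0.png

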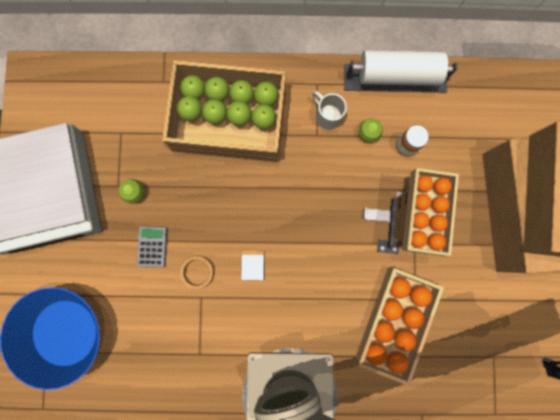

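```bash
cat > h.py <<'E'
from workcell import manip
import cv2,numpy as np
from scipy.spatial.transform import Rotation as R
from scipy.optimize import least_squares
I={n:manip.camera_info(n) for n in("side","top")}
def proj(n,P):
    i=I[n];P=np.atleast_2d(P);c=P@i["camera_from_world"][:3,:3].T+i["camera_from_world"][:3,3]
    s=c[:,:2]/c[:,2:];s=s*(1+i["k1"]*(s**2).sum(1,keepdims=True))
    return s@i["K"][:2,:2].T+i["K"][:2,2]
def tri(ps,pt):
    return least_squares(lambda X:np.r_[proj("side",X)[0]-ps,proj("top",X)[0]-pt],[.4,-.2,.05]).x
def onz(n,p,z):
    r=least_squares(lambda X:proj(n,[X[0],X[1],z])[0]-p,[.4,-.2]).x
    return np.r_[r,z]
def crop(src,box,k,out):
    im=cv2.imread(src);x0,y0,x1,y1=box;c=cv2.resize(im[y0:y1,x0:x1],None,fx=k,fy=k,interpolation=cv2.INTER_CUBIC)
    for x in range((x0//10+1)*10,x1,10):
        cv2.line(c,((x-x0)*k,0),((x-x0)*k,6 if x%50 else 14),(0,0,255),1)
        if x%20==0:cv2.putText(c,str(x),((x-x0)*k-10,22),0,.35,(255,255,0),1)
    for y in range((y0//10+1)*10,y1,10):
        cv2.line(c,(0,(y-y0)*k),(6 if y%50 else 14,(y-y0)*k),(0,0,255),1)
        if y%20==0:cv2.putText(c,str(y),(8,(y-y0)*k+4),0,.35,(255,255,0),1)
    cv2.imwrite(out,c)
E
python3 - <<'E'
from h import *
crop("pics/top0.png",(355,160,465,260),7,"pics/ct0.png")
crop("pics/side0.png",(305,85,405,195),5,"pics/cs0.png")
crop("pics/side0.png",(85,145,240,275),5,"pics/cs1.png")
crop("pics/top0.png",(155,55,295,165),5,"pics/ct1.png")
E
```

```text
(no output)
```

View pics/ct0.png

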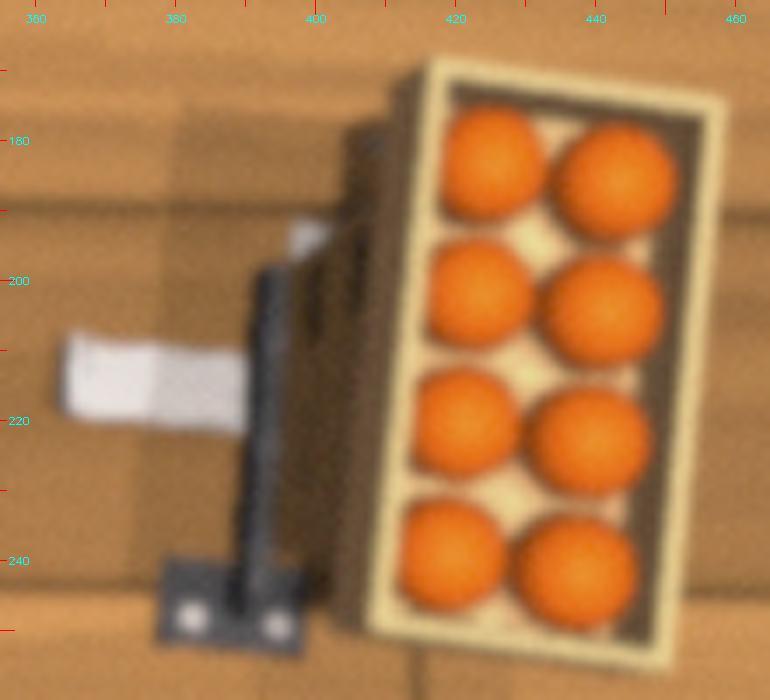

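View pics/cs0.png

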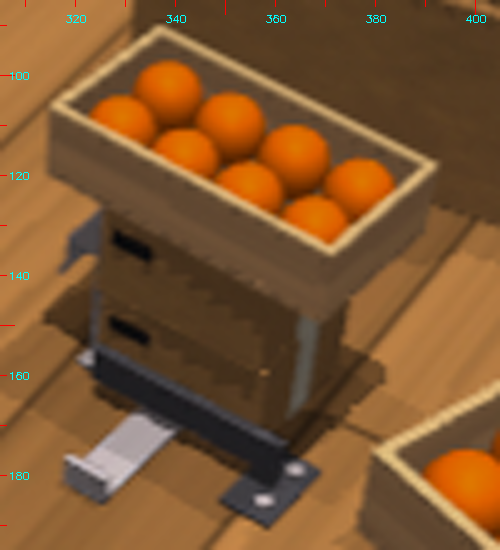

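View pics/cs1.png

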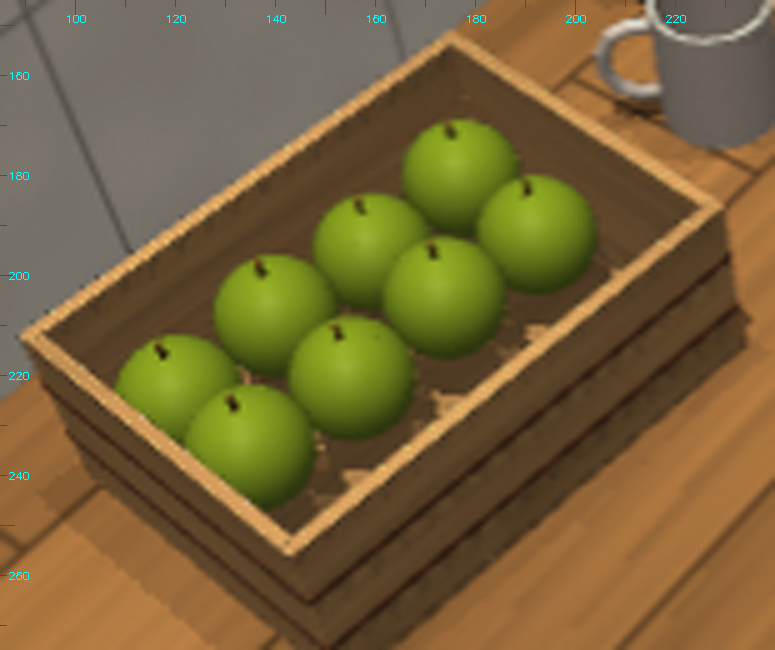

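View pics/ct1.png

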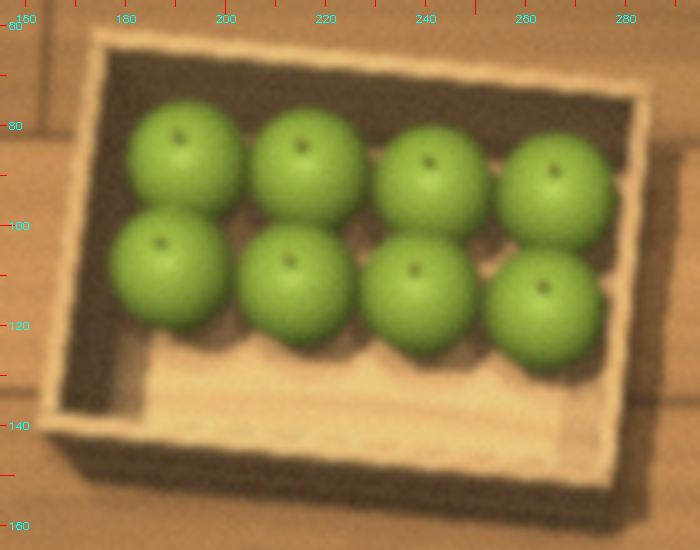

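```bash
python3 - <<'E'
from h import *
crop("pics/side0.png",(308,145,358,190),14,"pics/cs2.png")
crop("pics/top0.png",(355,190,410,235),13,"pics/ct2.png")
print("rim+y",tri([143,254.5],[164.3,140.3]))
print("rim-y",tri([228.7,187],[277,151]))
# fruit tray top outer corners
for n,s,t in (("xy+",[315.5,105.5],[416.5,168.5]),("x+y-",[337,90.2],[458.5,174]),("x-y-",[392,117.5],[450.5,255.5]),("x-y+",[371,135.5],[408,250])):
    print(n,tri(s,t),onz("top",t,.191))
E
```

```text
rim+y [0.67491617 0.33712821 0.11726231]
rim-y [0.65091658 0.04269091 0.109495  ]
xy+ [ 0.59205041 -0.29636888  0.19156014] [ 0.59175667 -0.29676175  0.191     ]
x+y- [ 0.58121446 -0.40105237  0.18696879] [ 0.57991451 -0.3996207   0.191     ]
x-y- [ 0.38376078 -0.37422037  0.18947342] [ 0.38232394 -0.37428783  0.191     ]
x-y+ [ 0.39589241 -0.27183185  0.19000247] [ 0.39425125 -0.2723273   0.191     ]
```

View pics/cs2.png

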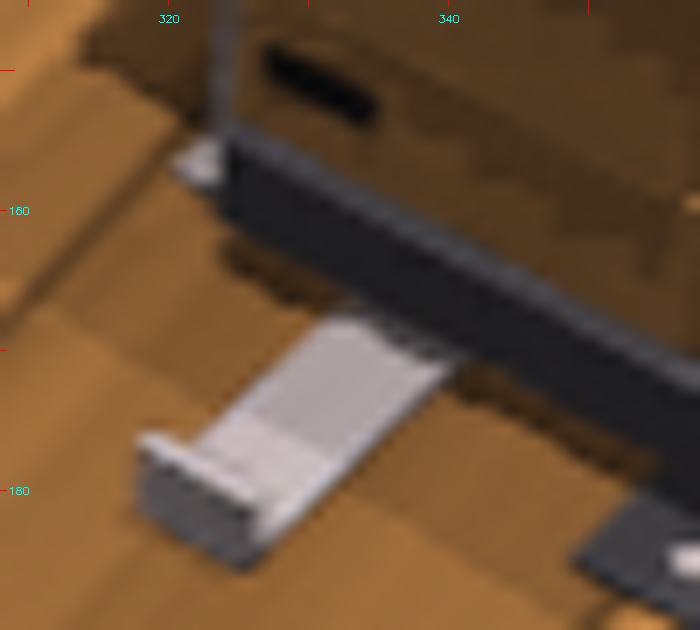

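View pics/ct2.png

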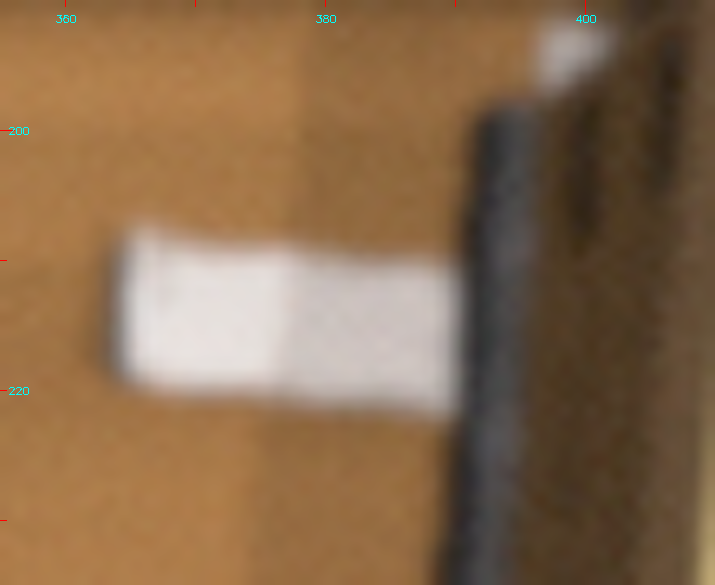

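```bash
python3 - <<'E'
from h import *
def T(p,P):
    c,s=np.cos(p[2]),np.sin(p[2]);P=np.atleast_2d(P);return np.c_[p[0]+c*P[:,0]-s*P[:,1],p[1]+s*P[:,0]+c*P[:,1],P[:,2]]
obj=[("side",(15,140,22),(317.3,175.7)),("side",(-15,140,22),(325.7,180.6)),("side",(-15,140,0),(324.9,185.2)),("side",(15,140,0),(317.5,180.2)),
("top",(15,140,22),(364.8,207.3)),("top",(-15,140,22),(364.2,219.6)),("side",(71,50,5),(320,156.6)),("top",(-15,75,5),(389.6,222)),("top",(15,75,5),(390,210))]
def f(p): return np.concatenate([proj(n,T(p,np.array(P)/1e3))[0]-(np.array(q)-.5) for n,P,q in obj])
r=least_squares(f,[.48,-.33,-.12],loss="soft_l1");print(r.x,np.degrees(r.x[2]));print(f(r.x).reshape(-1,2).round(1))
print("lip",T(r.x,[0,.137,.0085]))
fr=[("side",(1,1),(315.5,105.5)),("side",(1,-1),(337,90.2)),("side",(-1,-1),(392,117.5)),("side",(-1,1),(371,135.5)),("top",(1,1),(416.5,168.5)),("top",(1,-1),(458.5,174)),("top",(-1,-1),(450.5,255.5)),("top",(-1,1),(408,250))]
def g(p): return np.concatenate([proj(n,T(p,[P[0]*.1,P[1]*.052,p[3]]))[0]-(np.array(q)-.5) for n,P,q in fr])
s=least_squares(g,[.48,-.33,-.12,.191]);print("fruit",s.x,np.degrees(s.x[2]));print(g(s.x).reshape(-1,2).round(1))
cr=[("side",(0,1),(143,254.5)),("side",(0,-1),(228.7,187)),("top",(0,1),(164.3,140.3)),("top",(0,-1),(276.8,151)),
("side",(1,1),(90.5,212)),("side",(1,-1),(175,153)),("top",(1,1),(174.5,63)),("top",(1,-1),(284,73))]
def k(p): return np.concatenate([proj(n,T(p,[P[0]*.211,P[1]*.1455,p[3]]))[0]-(np.array(q)-.5) for n,P,q in cr])
s=least_squares(k,[.66,.19,-.08,.12]);print("rim",s.x,np.degrees(s.x[2]));print(k(s.x).reshape(-1,2).round(1))
E
```

```text
[ 0.49232972 -0.34286518 -0.08257863] -4.73140690950511
[[ 0.8  0.3]
 [ 0.5 -0.1]
 [ 0.8  0.4]
 [ 0.3  0.9]
 [ 0.8 -0.5]
 [ 0.6 -2.1]
 [ 0.8 -0.4]
 [-3.  -1.6]
 [-2.7 -0.2]]
lip [[ 0.50363014 -0.20633203  0.0085    ]]
fruit [ 0.48930273 -0.33416742 -0.12670499  0.19142312] -7.259661377051237
[[-0.4  0.4]
 [ 0.2 -0.4]
 [ 1.3  0.2]
 [ 0.9  0.4]
 [-0.1 -0.9]
 [ 0.  -0.4]
 [ 0.1 -0. ]
 [-0.5 -0.5]]
rim [ 0.66314729  0.19230015 -0.08676592  0.11843564] -4.971320903141113
[[ 1.1  0.3]
 [-0.4 -0.6]
 [-0.2 -0.8]
 [-1.3 -0.6]
 [ 1.3  0.4]
 [ 0.7 -0.2]
 [-0.  -0.5]
 [-0.5 -0.1]]
```

```bash
python3 - <<'E'
from h import *
def T(p,P):
    c,s=np.cos(p[2]),np.sin(p[2]);P=np.atleast_2d(P);return np.c_[p[0]+c*P[:,0]-s*P[:,1],p[1]+s*P[:,0]+c*P[:,1],P[:,2]]
obj=[("side",(15,140,22),(317.3,175.7)),("side",(-15,140,22),(325.7,180.6)),("side",(-15,140,0),(324.9,185.2)),("side",(15,140,0),(317.5,180.2)),
("top",(15,140,22),(364.8,207.3)),("top",(-15,140,22),(364.2,219.6)),("side",(71,50,5),(320,156.6)),("top",(-15,80,5),(389.6,222)),("top",(15,80,5),(390,210))]
def f(p):
    r=np.array([proj(n,T(p,np.array(P)/1e3))[0]-(np.array(q)-.5) for n,P,q in obj]);r[-2:,0]=0;return r.ravel()
for z in (0,):
  r=least_squares(f,[.48,-.33,-.12]);print(r.x,np.degrees(r.x[2]));print(f(r.x).reshape(-1,2).round(1))
print("lip",T(r.x,[0,.137,.0085]))
# predictions with fruit yaw
p=[0,0,-.127]
R0=R.from_quat(manip.get_obs()["ee_rot"]);print(R0.as_matrix().round(3))
E
```

```text
[ 0.49101154 -0.34126878 -0.08691834] -4.9800537750866924
[[ 0.8  0.7]
 [ 0.4  0.3]
 [ 0.8  0.8]
 [ 0.2  1.3]
 [ 0.3 -0.2]
 [ 0.  -1.8]
 [ 0.9 -0. ]
 [ 0.  -1.5]
 [ 0.  -0. ]]
lip [[ 0.50290436 -0.20478596  0.0085    ]]
[[ 0.968  0.251 -0.   ]
 [ 0.251 -0.968  0.001]
 [-0.    -0.001 -1.   ]]
```

```bash
python3 -m crank '[[1,[0.49,-0.34,-0.1],[0,0,0]],[1,[0.49,-0.34,-0.1],[0,0,0]],[1,[0.49,-0.34,0],[0,0,0]],[1,[0.49,-0.34,0],[0,0,0]],[1,[0.49,-0.34,0],[0,0,0]]]' 40
```

```text
clock: 0.6
position: [0.3134, -0.4224, 0.2692]
ee_rot: [0.992, 0.127, -0.0, -0.0]
ft_force: [0.9, -0.1, -0.0]
grip_width: 0.995
```

```bash
python3 -m crank '[[1,[0.49,-0.34,0],[0,0,0]],[1,[0.49,-0.34,0],[0,0,0]],[1,[0.49,-0.34,0],[0,0,0]],[1,[0.49,-0.34,0],[0,0,0]],[1,[0.49,-0.34,0],[0,0,0]]]'; python3 -m crank '[[0,[0,0,0],[0,0,0.145]],[0,[0,0,0],[0,0,0.145]],[0,[0,0,0],[0,0,0.143]],[0,[0,0,0],[0,0,0]],[0,[0,0,0],[0,0,0]]]'
python3 - <<'E'
from h import *
o=manip.get_obs();print(o['position'],o['clock']);M=R.from_quat(o['ee_rot']).as_matrix();print(M.round(3))
print(M.T@(np.array([.503,-.204,.05])-o['position'])/.08)
for n in("side","top"):
    cv2.imwrite(f"pics/{n}1.png",manip.camera(n))
crop("pics/top1.png",(340,170,440,250),7,"pics/ct3.png")
crop("pics/side1.png",(280,70,400,200),5,"pics/cs3.png")
E
```

```text
clock: 1.1
position: [0.4689, -0.2416, 0.2692]
ee_rot: [0.992, 0.126, -0.0, 0.0]
ft_force: [0.9, -1.2, 0.1]
grip_width: 0.999
clock: 1.6
position: [0.4679, -0.2432, 0.2691]
ee_rot: [0.999, -0.041, -0.0, -0.0]
ft_force: [0.6, -0.8, 0.3]
grip_width: 0.496
[ 0.46794376 -0.24324348  0.26909679] 1.6
[[ 0.997 -0.083 -0.   ]
 [-0.083 -0.997  0.   ]
 [-0.    -0.    -1.   ]]
[ 0.39714809 -0.52496611  2.73858913]
```

```bash
python3 -m crank '[[0,[0.2,-0.26,0],[0,0,0]],[0,[0.2,-0.26,0],[0,0,0]],[0,[0,0,0.6],[0,0,0]],[0,[0,0,0.6],[0,0,0]],[0,[0,0,0.6],[0,0,0]]]'; 
python3 - <<'E'
from h import *
o=manip.get_obs();print(o['position'],o['clock'])
for n in("side","top"):
    cv2.imwrite(f"pics/{n}2.png",manip.camera(n))
crop("pics/top2.png",(330,160,440,250),7,"pics/ct4.png")
crop("pics/side2.png",(280,95,400,200),6,"pics/cs4.png")
E
```

```text
clock: 2.2
position: [0.5036, -0.2046, 0.124]
ee_rot: [0.999, -0.042, 0.001, 0.0]
ft_force: [0.2, 0.1, -1.5]
grip_width: 0.501
[ 0.50359571 -0.20458119  0.12397023] 2.2
```

View pics/ct4.png

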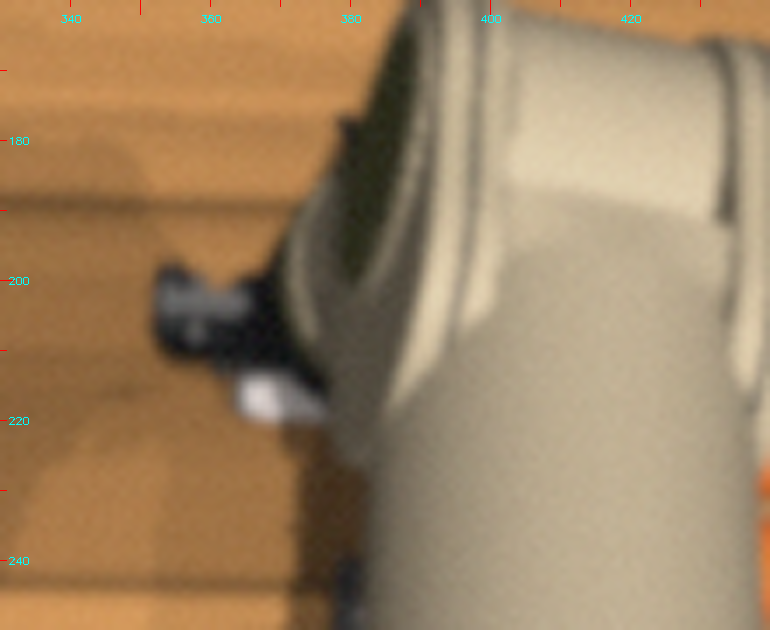

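View pics/cs4.png

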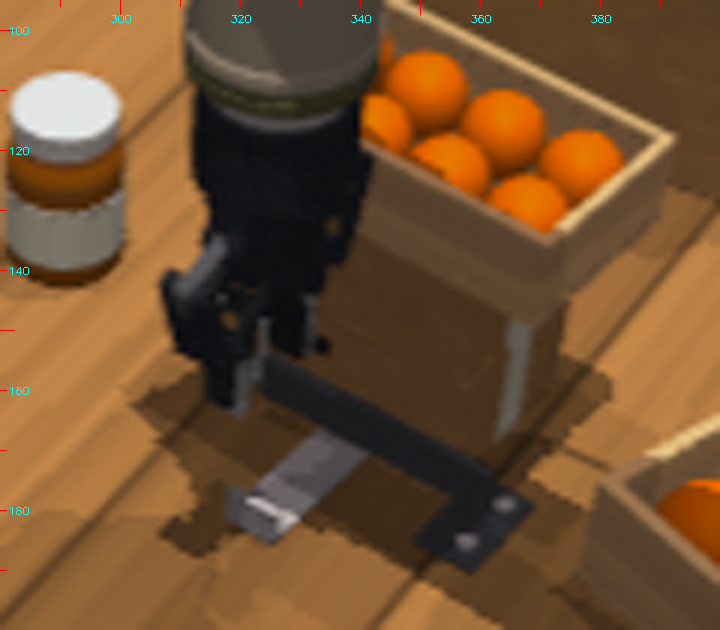

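```bash
python3 -m crank '[[0,[0,0,0.3],[0,0,0]],[0,[0,0,0.3],[0,0,0]],[0,[0,0,0.3],[0,0,0]],[0,[0,0,0.2],[0,0,0]],[0,[0,0,0],[0,0,0]]]'; 
python3 - <<'E'
from h import *
o=manip.get_obs();print(o['position'],o['clock'])
for n in("side",):
    cv2.imwrite(f"pics/{n}3.png",manip.camera(n))
crop("pics/side3.png",(290,125,370,195),9,"pics/cs5.png")
E
```

```text
clock: 2.8
position: [0.5036, -0.2048, 0.0377]
ee_rot: [0.999, -0.043, -0.0, -0.0]
ft_force: [-0.7, 0.0, 0.5]
grip_width: 0.498
[ 0.5035633  -0.20481895  0.03770027] 2.8
```

View pics/cs5.png

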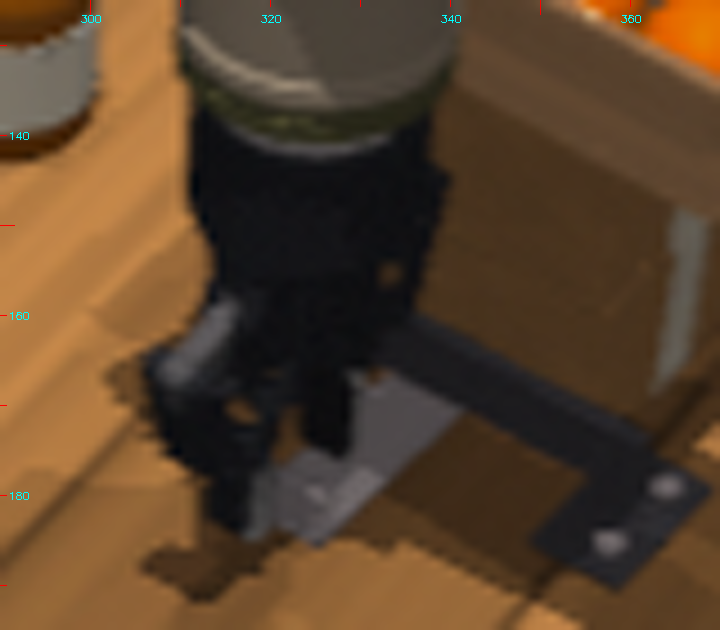

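```bash
python3 -m crank '[[-0.4,[0,0,0.08],[0,0,0]],[-0.7,[0,0,0],[0,0,0]],[-1,[0,0,0],[0,0,0]],[-1,[0,0,0],[0,0,0]],[-1,[0,0,0],[0,0,0]]]' 30; 
python3 - <<'E'
from h import *
o=manip.get_obs();print(o['position'],o['clock'],o['ft_force'],o['torque'])
for n in("side",):
    cv2.imwrite(f"pics/{n}4.png",manip.camera(n))
crop("pics/side4.png",(290,125,370,195),9,"pics/cs6.png")
E
```

```text
clock: 3.35
position: [0.5041, -0.2049, 0.0319]
ee_rot: [0.999, -0.043, 0.001, 0.0]
ft_force: [-0.7, -0.9, 6.5]
grip_width: 0.059
[ 0.50407788 -0.20493836  0.03187113] 3.35 [-0.71590087 -0.88887829  6.46576979] [0.02083159 0.36101594 0.0738889 ]
```

View pics/cs6.png

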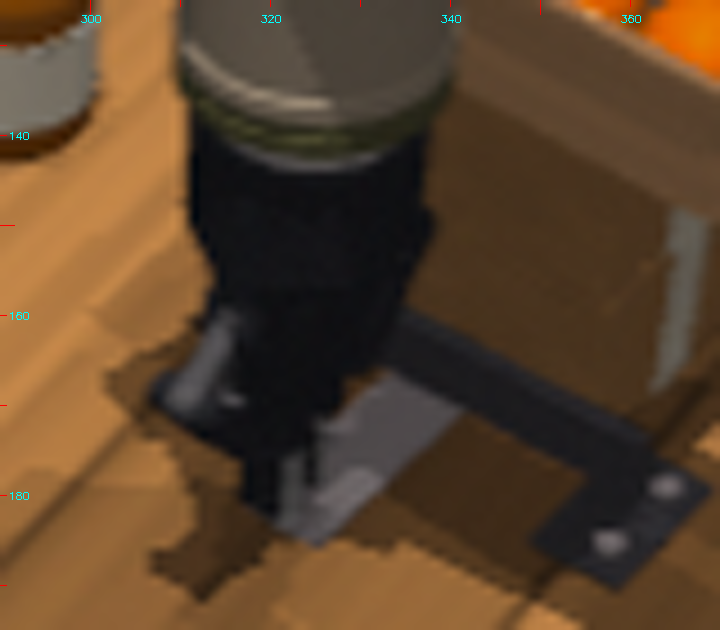

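```bash
python3 -m crank '[[-1,[0,-0.05,-0.01],[0,0,0]],[-1,[0,-0.08,0],[0,0,0]],[-1,[0,-0.08,0],[0,0,0]],[-1,[0,-0.08,0],[0,0,0]],[-1,[0,-0.08,0],[0,0,0]]]'; 
python3 - <<'E'
from h import *
o=manip.get_obs();print(o['position'],o['clock'],o['ft_force'],o['torque'])
for n in("side",):
    cv2.imwrite(f"pics/{n}5.png",manip.camera(n))
crop("pics/side5.png",(280,75,400,200),6,"pics/cs7.png")
E
```

```text
clock: 3.9
position: [0.506, -0.1761, 0.0319]
ee_rot: [0.999, -0.044, 0.0, 0.001]
ft_force: [-1.4, -6.7, -0.1]
grip_width: 0.062
[ 0.50595353 -0.17614704  0.03191121] 3.9 [-1.39147904 -6.74418026 -0.12086127] [-1.6443395   0.14788945 -0.01942055]
```

View pics/cs7.png

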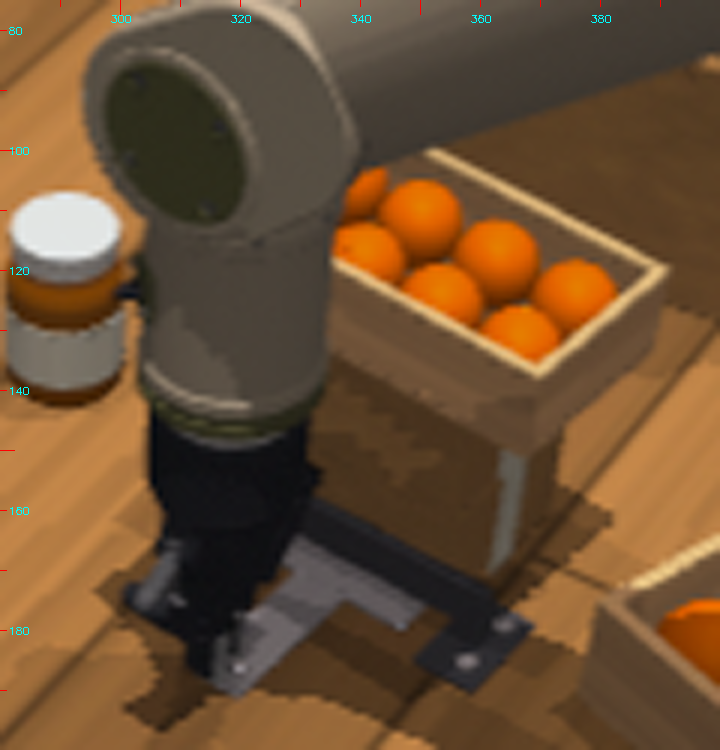

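```bash
python3 -m crank '[[-1,[0,-0.07,0],[0,0,0]],[-1,[0,-0.07,0],[0,0,0]],[-1,[0,-0.07,0],[0,0,0]],[-1,[0,-0.07,0],[0,0,0]],[-1,[0,-0.07,0],[0,0,0]]]'; 
python3 - <<'E'
from h import *
o=manip.get_obs();print(o['position'],o['clock'],o['ft_force'],o['torque'])
for n in("side",):
    cv2.imwrite(f"pics/{n}6.png",manip.camera(n))
crop("pics/side6.png",(280,75,400,200),6,"pics/cs8.png")
E
```

```text
clock: 4.45
position: [0.5083, -0.1487, 0.0319]
ee_rot: [0.999, -0.044, 0.0, 0.001]
ft_force: [-0.4, -8.1, 1.0]
grip_width: 0.059
[ 0.50826084 -0.14871832  0.03190991] 4.45 [-0.3504167  -8.12702667  1.02205033] [-1.90392017  0.16480901 -0.01086885]
```

View pics/cs8.png

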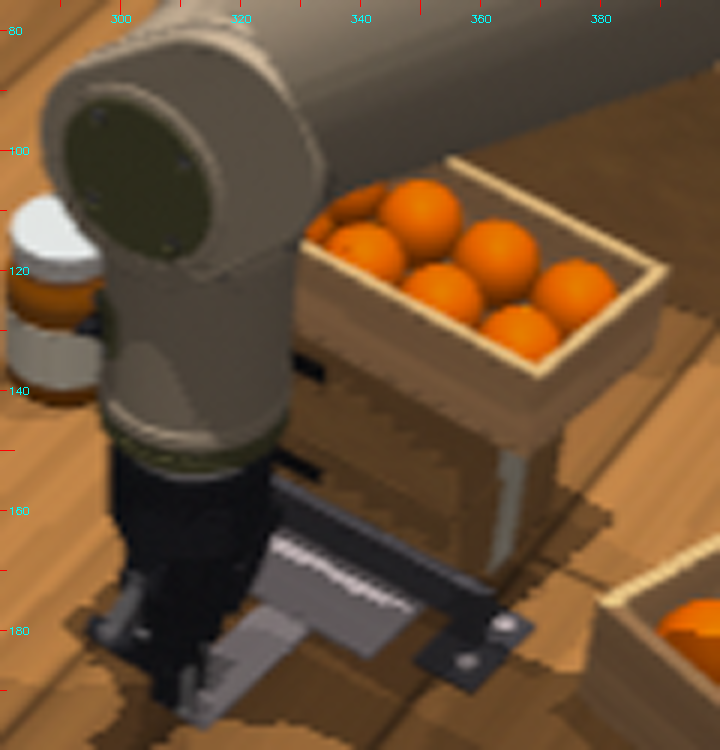

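```bash
python3 -m crank '[[-1,[0,-0.07,0],[0,0,0]],[-1,[0,-0.07,0],[0,0,0]],[-1,[0,-0.07,0],[0,0,0]],[-1,[0,-0.07,0],[0,0,0]],[-1,[0,-0.07,0],[0,0,0]]]'; 
python3 - <<'E'
from h import *
o=manip.get_obs();print(o['position'],o['clock'],o['ft_force'],o['torque'])
for n in("side",):
    cv2.imwrite(f"pics/{n}7.png",manip.camera(n))
crop("pics/side7.png",(280,75,400,200),6,"pics/cs9.png")
E
```

```text
clock: 5.0
position: [0.5109, -0.1198, 0.0319]
ee_rot: [0.999, -0.044, 0.0, 0.001]
ft_force: [-1.4, -3.2, 1.6]
grip_width: 0.061
[ 0.51086031 -0.11977694  0.03191399] 5.0 [-1.41080009 -3.22600138  1.61133172] [-0.83568837  0.05976947 -0.0675319 ]
```

View pics/cs9.png

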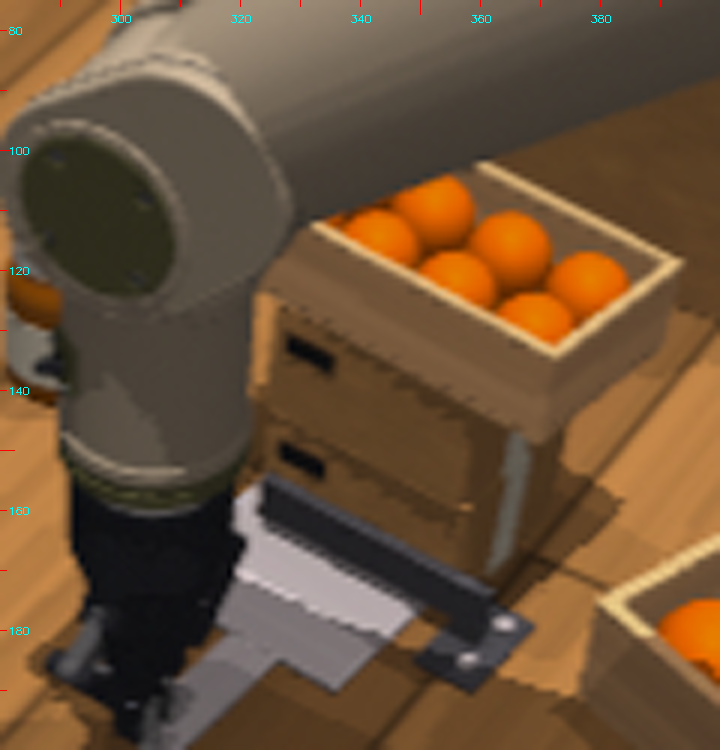

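```bash
python3 -m crank '[[-1,[0,-0.07,0],[0,0,0]],[-1,[0,-0.07,0],[0,0,0]],[-1,[0,-0.07,0],[0,0,0]],[-1,[0,-0.07,0],[0,0,0]],[-1,[0,-0.08,0],[0,0,0]]]'; python3 -m crank '[[-1,[0,-0.1,0],[0,0,0]],[-1,[0,-0.12,0],[0,0,0]],[-1,[0,-0.12,0],[0,0,0]],[-1,[0,-0.12,0],[0,0,0]],[-1,[0,-0.06,0],[0,0,0]]]'
python3 - <<'E'
from h import *
o=manip.get_obs();print(o['position'],o['clock'],o['ft_force'],o['torque'])
for n in("side","top"):
    cv2.imwrite(f"pics/{n}8.png",manip.camera(n))
crop("pics/side8.png",(240,75,400,235),5,"pics/cs10.png")
E
```

```text
clock: 5.55
position: [0.5136, -0.0902, 0.0319]
ee_rot: [0.999, -0.043, 0.0, 0.0]
ft_force: [0.7, -3.4, 4.8]
grip_width: 0.057
clock: 6.05
position: [0.5172, -0.0477, 0.0319]
ee_rot: [0.999, -0.042, 0.0, -0.0]
ft_force: [-0.6, -4.4, 5.6]
grip_width: 0.06
[ 0.5171618  -0.04772054  0.03186569] 6.05 [-0.60365951 -4.35291407  5.5824361 ] [-0.97351899  0.04532405 -0.08052345]
```

View pics/cs10.png

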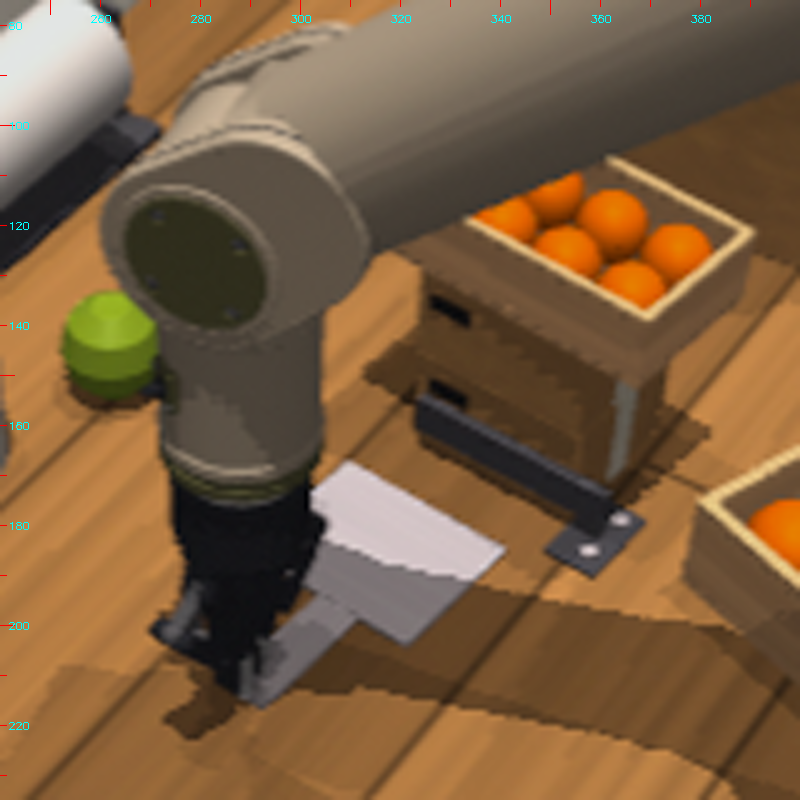

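View pics/top8.png

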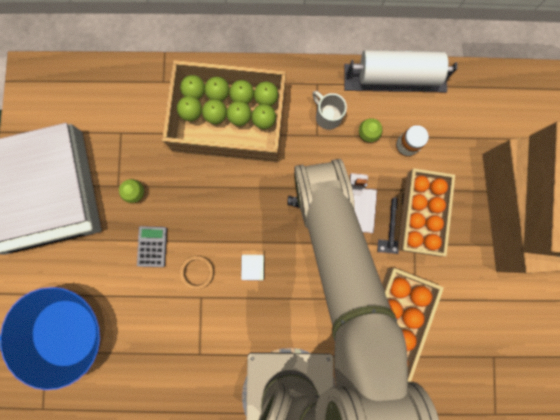

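```bash
python3 -m crank '[[-0.5,[0,0,0],[0,0,0]],[0,[0,0,0],[0,0,0]],[0,[0,0,0],[0,0,0]],[0,[0,0,-0.2],[0,0,0]],[0,[0,0,-0.6],[0,0,0]]]'; python3 -m crank '[[0,[0,0,-0.6],[0,0,0]],[0,[0,0,-0.6],[0,0,0]],[0,[0,0,-0.6],[0,0,0]],[0,[-0.4,-0.3,0],[0,0,0]],[0,[-0.4,-0.3,0],[0,0,0]]]'
python3 - <<'E'
from h import *
o=manip.get_obs();print(o['position'],o['clock'],o['ft_force'],o['joint_pos'])
for n in("side","top"):
    cv2.imwrite(f"pics/{n}9.png",manip.camera(n))
crop("pics/side9.png",(240,75,400,235),5,"pics/cs11.png")
crop("pics/top9.png",(280,150,460,260),4,"pics/ct11.png")
E
```

```text
clock: 6.65
position: [0.514, -0.049, 0.0926]
ee_rot: [0.999, -0.043, -0.004, -0.001]
ft_force: [1.0, -0.9, 1.4]
grip_width: 0.501
clock: 7.15
position: [0.4574, 0.0047, 0.2408]
ee_rot: [0.999, -0.044, 0.001, -0.0]
ft_force: [-0.9, 1.4, 0.5]
grip_width: 0.5
[0.4574014  0.00473174 0.24083604] 7.15 [-0.90828184  1.39787266  0.47878487] [ 0.46178612 -0.00454791 -0.56298425  1.87483087 -0.00270263  1.26813345
 -1.75883823]
```

View pics/cs11.png

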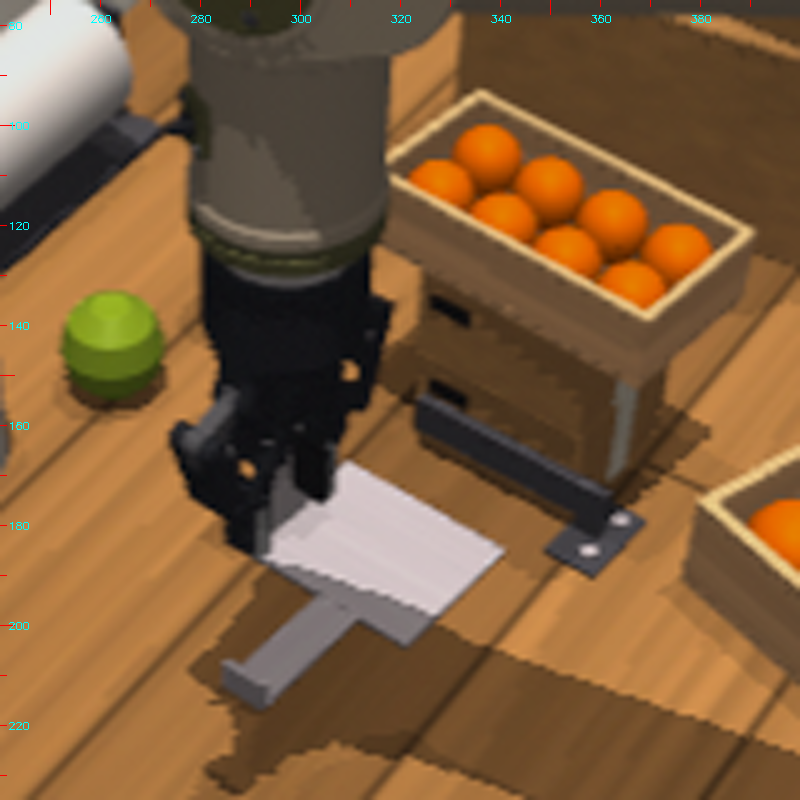

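View pics/ct11.png

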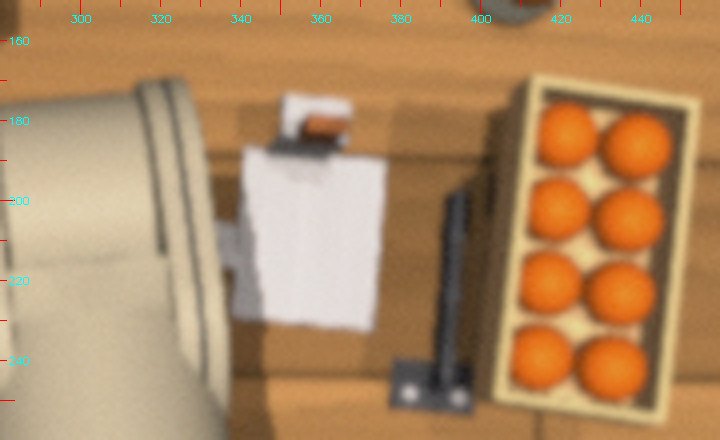

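```bash
python3 -m crank '[[0,[-0.1,0.4,0],[0,0,0]],[0,[-0.1,0.4,0],[0,0,0]],[0,[-0.1,0.4,0],[0,0,0]],[0,[0,0,0],[0,0,0.18]],[0,[0,0,0],[0,0,0.18]]]'; python3 -m crank '[[0,[0,0,0],[0,0,0.18]],[0,[0,0,0],[0,0,0.18]],[0,[0,0,0],[0,0,0.18]],[0,[0,0,0],[0,0,0.18]],[0,[0,0,0],[0,0,0.18]]]'
python3 -m crank '[[0,[0,0,0],[0,0,0.18]],[0,[0,0,0],[0,0,0.18]],[0,[0,0,0],[0,0,0.18]],[0,[0,0,0],[0,0,0.19]],[0,[0,0,0],[0,0,0]]]'
python3 - <<'E'
from h import *
o=manip.get_obs();print(o['position'],o['clock'],o['ft_force'],o['joint_pos'])
print(R.from_quat(o['ee_rot']).as_matrix().round(3))
for n in("side","top"):
    cv2.imwrite(f"pics/{n}10.png",manip.camera(n))
crop("pics/side10.png",(240,75,400,235),5,"pics/cs12.png")
crop("pics/top10.png",(280,150,460,260),4,"pics/ct12.png")
E
```

```text
clock: 7.75
position: [0.4248, -0.0906, 0.2395]
ee_rot: [0.982, -0.187, -0.0, 0.0]
ft_force: [-0.7, -0.3, -0.4]
grip_width: 0.501
clock: 8.25
position: [0.4251, -0.0896, 0.2394]
ee_rot: [0.857, -0.515, -0.0, 0.0]
ft_force: [0.6, 0.4, -0.3]
grip_width: 0.498
clock: 8.75
position: [0.4222, -0.0923, 0.2484]
ee_rot: [0.815, -0.58, 0.008, -0.004]
ft_force: [-1.1, -0.7, -0.3]
grip_width: 0.499
[ 0.42223488 -0.09232159  0.2484405 ] 8.75 [-1.06807014 -0.70722006 -0.29502467] [ 1.23810398 -0.10999543 -1.03758218  1.91111968 -0.1001182   1.27008105
 -2.57684284]
[[ 0.327 -0.945  0.018]
 [-0.945 -0.327 -0.003]
 [ 0.008 -0.016 -1.   ]]
```

View pics/cs12.png

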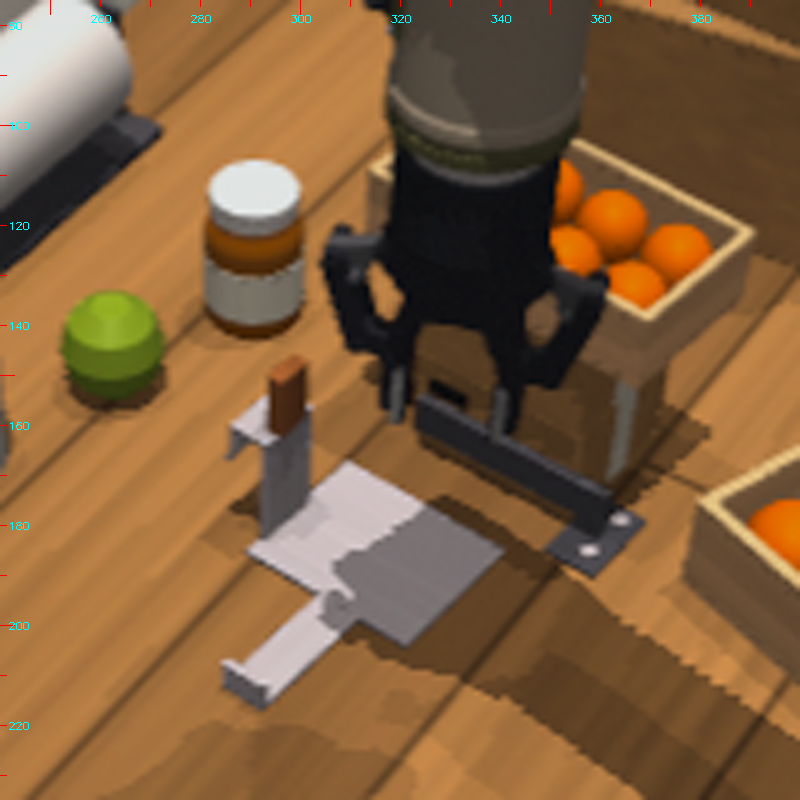

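View pics/ct12.png

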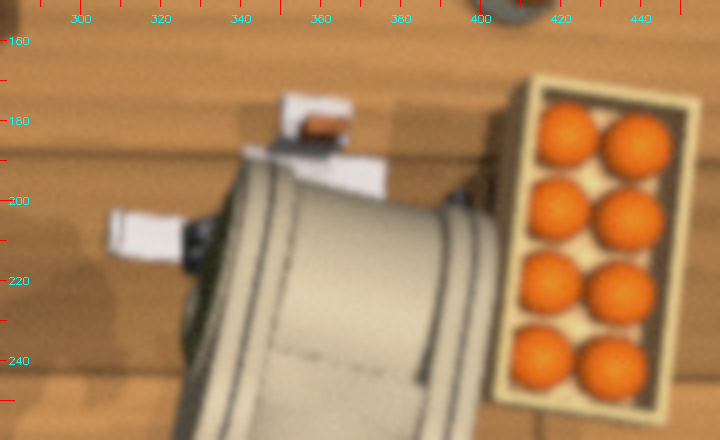

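```bash
python3 - <<'E'
from h import *
crop("pics/side10.png",(280,140,310,190),14,"pics/cs13.png")
crop("pics/top10.png",(335,165,385,205),14,"pics/ct13.png")
E
python3 -m crank '[[0,[0,0,0],[0,0,-0.18]],[0,[0,0,0],[0,0,-0.18]],[0,[0,0,0],[0,0,-0.18]],[0,[0,0,0],[0,0,-0.18]],[0,[0,0,0],[0,0,-0.18]]]'
python3 -m crank '[[0,[0,0,0],[0,0,-0.18]],[0,[0,0,0],[0,0,-0.18]],[0,[0,0,0],[0,0,-0.18]],[0,[0,0,0],[0,0,-0.18]],[0,[0,0,0],[0,0,-0.18]]]'
python3 -c "
from h import *
o=manip.get_obs();print(o['joint_pos'])"
```

```text
clock: 9.35
position: [0.4228, -0.0892, 0.2481]
ee_rot: [0.967, -0.255, 0.008, -0.002]
ft_force: [-0.2, 0.3, -0.1]
grip_width: 0.503
clock: 9.85
position: [0.4228, -0.0892, 0.248]
ee_rot: [0.995, 0.096, 0.008, 0.001]
ft_force: [0.4, 0.4, -0.7]
grip_width: 0.501
[ 1.09126503 -0.09670143 -0.91500274  1.91492433 -0.08238093  1.26970127
 -1.177386  ]
```

View pics/cs13.png

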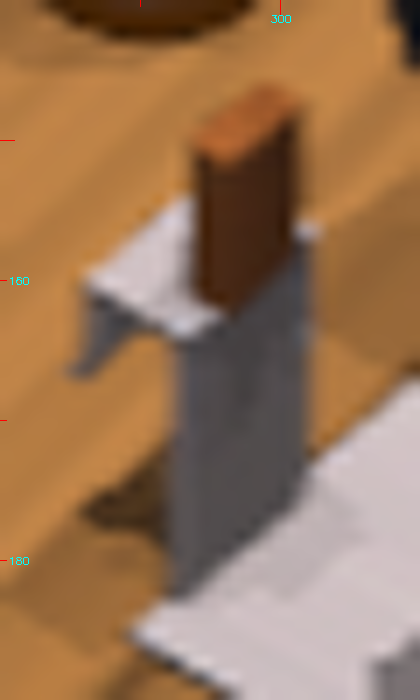

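View pics/ct13.png

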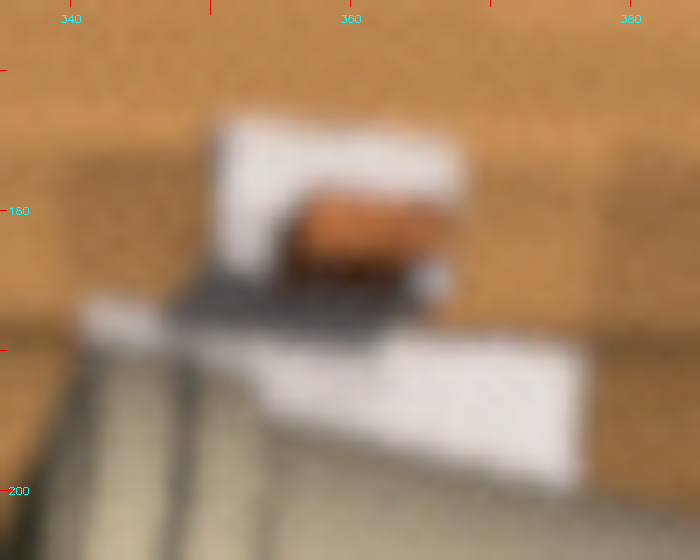

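```bash
cat >> h.py <<'E'
def T(p,P):
    c,s=np.cos(p[2]),np.sin(p[2]);P=np.atleast_2d(P);return np.c_[p[0]+c*P[:,0]-s*P[:,1],p[1]+s*P[:,0]+c*P[:,1],P[:,2]]
E
python3 - <<'E'
from h import *
obj=[("side",(-50,-50,5),(341,185.2)),("side",(-50,50,5),(321,204)),("side",(71,-50,5),(309.8,167.4)),("side",(71,50,5),(289.7,185)),
("side",(15,140,22),(284.4,207)),("side",(-15,140,22),(293.6,212)),("side",(-15,140,0),(293,216.6)),("top",(15,140,22),(307.5,203)),("top",(-15,140,22),(307,213.2)),
("side",(68.5,15,129),(297.6,148.7)),("top",(68.5,15,129),(361.9,181.1)),("top",(-50,-50,5),(373,232.5)),("top",(71,-50,5),(376.7,189.5)),("top",(71,50,5),(341,186.7))]
obj[-3]=("top",(-50,-50,5),(280+373/4,150+331/4))
def f(p): return np.array([proj(n,T(p,np.array(P)/1e3))[0]-(np.array(q)-.5) for n,P,q in obj]).ravel()
r=least_squares(f,[.5,-.19,-.08],loss="soft_l1");print(r.x,np.degrees(r.x[2]));print(f(r.x).reshape(-1,2).round(1))
print("handle",T(r.x,[.0685,.015,.1065]),"tri top",tri(np.array([297.6,148.7])-.5,np.array([361.9,181.1])-.5))
fr=[]
E
```

```text
[ 0.50309486 -0.18272446 -0.08392735] -4.808682850846538
[[ 0.7 -0.6]
 [ 0.8 -0. ]
 [ 0.1 -0.5]
 [-0.1 -0. ]
 [ 0.5  0.6]
 [-0.5  0.7]
 [ 0.1  1.1]
 [ 0.5 -0.9]
 [ 0.  -0.4]
 [ 0.4 -0.3]
 [-0.2 -0.5]
 [-0.2 -0.3]
 [-0.5  0.4]
 [ 0.  -0.3]]
handle [[ 0.57261119 -0.17351954  0.1065    ]] tri top [ 0.57261248 -0.17389904  0.12744676]
```

```bash

python3 -m crank '[[0,[0,0,0],[0,0,-0.18]],[0,[0,0,0],[0,0,-0.18]],[0,[0,0,0],[0,0,-0.18]],[0,[0,0,0],[0,0,-0.18]],[0,[0,0,0],[0,0,-0.18]]]'
python3 -m crank '[[0,[0,0,0],[0,0,-0.18]],[0,[0,0,0],[0,0,-0.18]],[0,[0,0,0],[0,0,-0.18]],[0,[0,0,0],[0,0,-0.19]],[0,[0,0,0],[0,0,0]]]'
python3 -c "
from h import *
o=manip.get_obs();print(o['joint_pos'])
M=R.from_quat(o['ee_rot']).as_matrix();print(M.round(3))
q=np.radians(85.19);G=np.array([[np.cos(q),np.sin(q),0],[np.sin(q),-np.cos(q),0],[0,0,-1]])
print('turn',R.from_matrix(M.T@G).as_rotvec()/(np.pi/4));print('shift',M.T@(np.array([.5726,-.1736,.2])-o['position'])/.08)
"
```

```text
clock: 10.35
position: [0.4228, -0.0892, 0.248]
ee_rot: [0.901, 0.434, 0.007, 0.004]
ft_force: [-0.3, -0.4, -0.4]
grip_width: 0.502
clock: 10.85
position: [0.4228, -0.0893, 0.248]
ee_rot: [0.742, 0.67, 0.006, 0.006]
ft_force: [-0.1, 0.2, 0.3]
grip_width: 0.499
[ 0.99876704 -0.09187289 -0.83193713  1.91770621 -0.07300777  1.2696545
  0.08700075]
[[ 0.102  0.995  0.017]
 [ 0.995 -0.102 -0.001]
 [ 0.001  0.017 -1.   ]]
turn [ 0.02165246 -0.00072477 -0.02356423]
shift [-0.85774466  1.95963259  0.63278046]
```

```bash

python3 -m crank '[[0,[0,0,0],[0.022,0,-0.024]],[0,[-0.214,0.49,0.15],[0,0,0]],[0,[-0.214,0.49,0.15],[0,0,0]],[0,[-0.214,0.49,0.15],[0,0,0]],[0,[-0.214,0.49,0.15],[0,0,0]]]'
python3 -m crank '[[0,[0,0,0],[0,0,0]],[0,[0,0,0],[0,0,0]],[0,[0,0,0],[0,0,0]],[0,[0,0,0],[0,0,0]],[0,[0,0,0],[0,0,0]]]'
python3 -c "
from h import *
o=manip.get_obs();print(o['joint_pos'],o['position'])
M=R.from_quat(o['ee_rot']).as_matrix();print(M.round(3))
q=np.radians(85.19);G=np.array([[np.cos(q),np.sin(q),0],[np.sin(q),-np.cos(q),0],[0,0,-1]])
print('turn',R.from_matrix(M.T@G).as_rotvec()/(np.pi/4));print('shift',M.T@(np.array([.5726,-.1736,.112])-o['position'])/.08)
for n in('side','top'):
    cv2.imwrite(f'pics/{n}11.png',manip.camera(n))
crop('pics/side11.png',(240,75,400,235),5,'pics/cs14.png')
crop('pics/top11.png',(300,130,420,220),6,'pics/ct14.png')
"
```

```text
clock: 11.35
position: [0.5743, -0.1735, 0.1986]
ee_rot: [0.739, 0.673, -0.001, -0.0]
ft_force: [-0.4, -1.3, 1.9]
grip_width: 0.504
clock: 11.85
position: [0.5725, -0.1724, 0.2015]
ee_rot: [0.738, 0.675, -0.0, 0.001]
ft_force: [-1.3, -0.1, -0.5]
grip_width: 0.498
[ 0.8567136   0.42134761 -0.8186424   1.57307885  0.31836512  1.2839941
 -0.09850376] [ 0.57245595 -0.17236641  0.20148631]
[[ 0.09   0.996  0.001]
 [ 0.996 -0.09  -0.002]
 [-0.002  0.002 -1.   ]]
turn [ 0.00203582  0.00209737 -0.00750922]
shift [-0.01335881  0.00138293  1.11860595]
```

View pics/cs14.png

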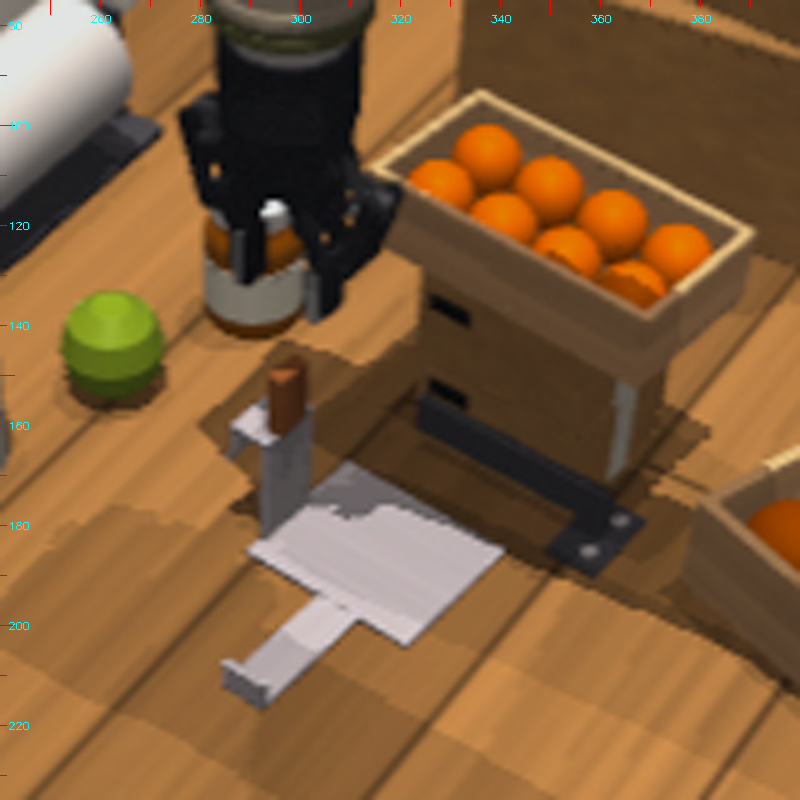

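View pics/ct14.png

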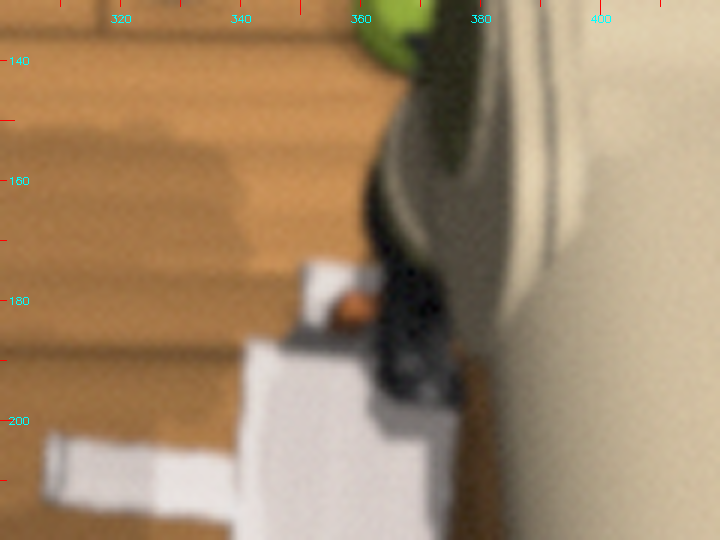

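View pics/side11.png

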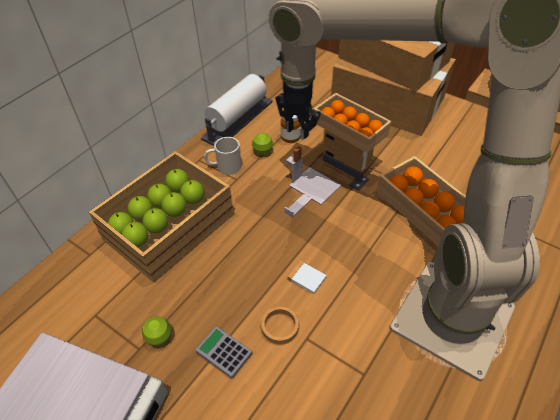

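View pics/top11.png

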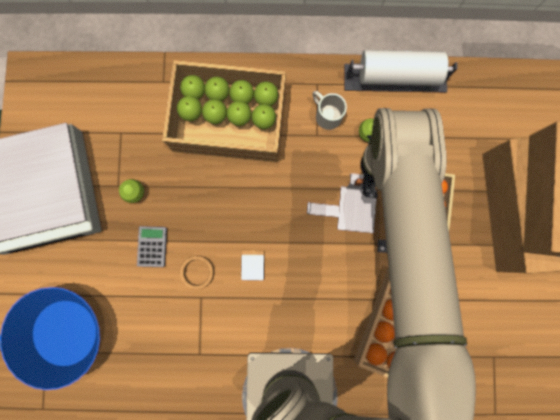

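```bash

python3 -m crank '[[0,[-0.013,0,0.3],[0,0,0]],[0,[0,0,0.3],[0,0,0]],[0,[0,0,0.3],[0,0,0]],[0,[0,0,0.2],[0,0,0]],[0,[0,0,0],[0,0,0]]]'
python3 -c "
from h import *
o=manip.get_obs();print(o['position'],o['ft_force'])
for n in('side','top'):
    cv2.imwrite(f'pics/{n}12.png',manip.camera(n))
crop('pics/side12.png',(260,95,350,205),6,'pics/cs15.png')
"
```

```text
clock: 12.45
position: [0.5713, -0.1735, 0.1106]
ee_rot: [0.738, 0.675, -0.001, -0.001]
ft_force: [-1.3, -0.9, -0.0]
grip_width: 0.498
[ 0.57134151 -0.1735231   0.11059377] [-1.2981282  -0.89583265 -0.00644433]
```

View pics/cs15.png

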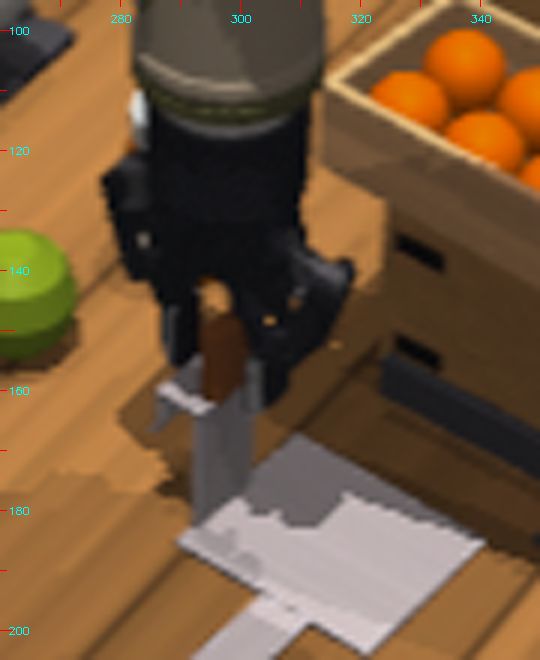

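```bash

python3 -m crank '[[-0.3,[0,0,-0.03],[0,0,0]],[-0.6,[0,0,0],[0,0,0]],[-1,[0,0,0],[0,0,0]],[-1,[0,0,0],[0,0,0]],[-1,[0,0,0],[0,0,0]]]' 70
python3 -m crank '[[-1,[0,0,-0.05],[0,0,0]],[-1,[0,0,-0.15],[0,0,0]],[-1,[0,0,-0.2],[0,0,0]],[-1,[0,0,-0.2],[0,0,0]],[-1,[0,0,0],[0,0,0]]]' 
python3 -c "
from h import *
o=manip.get_obs();print(o['position'],o['ft_force'],o['torque'])
for n in('side','top'):
    cv2.imwrite(f'pics/{n}13.png',manip.camera(n))
crop('pics/side13.png',(240,75,400,235),5,'pics/cs16.png')
"
```

```text
clock: 13.05
position: [0.5732, -0.1737, 0.1162]
ee_rot: [0.738, 0.675, 0.0, 0.001]
ft_force: [-1.4, 0.5, 7.1]
grip_width: 0.133
clock: 13.55
position: [0.5741, -0.1737, 0.1661]
ee_rot: [0.738, 0.675, 0.001, 0.002]
ft_force: [1.1, 0.1, -2.1]
grip_width: 0.13
[ 0.57411172 -0.17366091  0.16613225] [ 1.10081626  0.14330203 -2.14368997] [-0.00518583 -0.18324225 -0.01434131]
```

View pics/cs16.png

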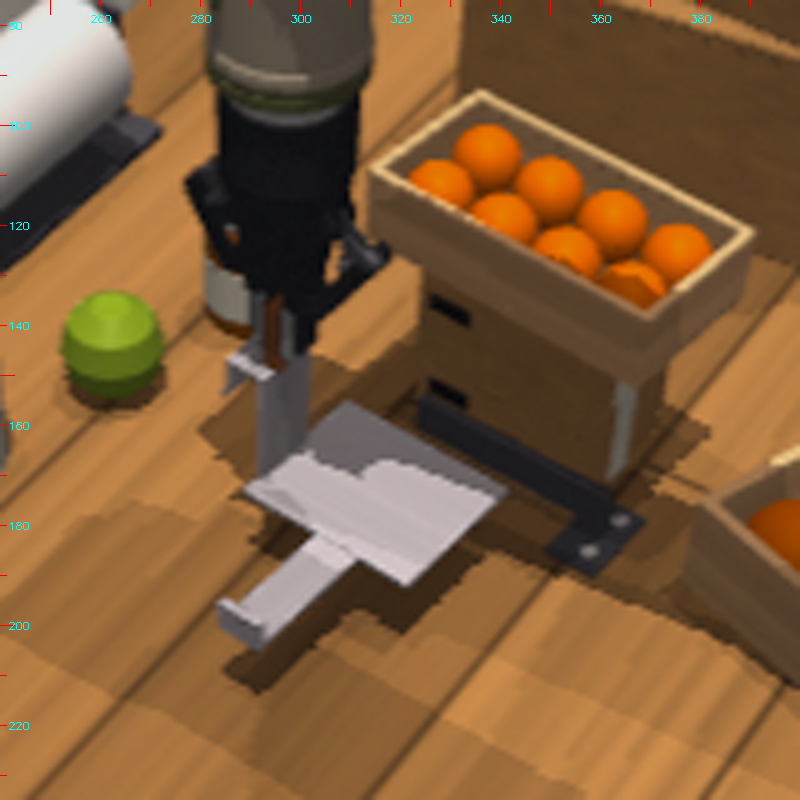

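```bash

python3 -m crank '[[-1,[0.1,0,-0.25],[0,0,0]],[-1,[0.2,-0.01,-0.25],[0,0,0]],[-1,[0.3,-0.01,-0.15],[0,0,0]],[-1,[0.35,-0.02,0],[0,0,0]],[-1,[0.35,-0.02,0],[0,0,0]]]'
python3 -m crank '[[-1,[0.35,-0.02,0],[0,0,0]],[-1,[0.35,-0.02,0],[0,0,0]],[-1,[0.35,-0.02,0],[0,0,0]],[-1,[0.35,-0.02,0],[0,0,0]],[-1,[0.35,-0.02,0],[0,0,0]]]' 
python3 -m crank '[[-1,[0.35,-0.02,0],[0,0,0]],[-1,[0.35,-0.02,0],[0,0,0]],[-1,[0.3,-0.02,0],[0,0,0]],[-1,[0.2,-0.02,0],[0,0,0]],[-1,[0.1,0,0],[0,0,0]]]' 
python3 -c "
from h import *
o=manip.get_obs();print(o['position'],o['ft_force'],o['torque'],o['joint_pos'])
M=R.from_quat(o['ee_rot']).as_matrix();print(M.round(3))
for n in('side','top'):
    cv2.imwrite(f'pics/{n}14.png',manip.camera(n))
"
```

```text
clock: 14.15
position: [0.5769, -0.0688, 0.2144]
ee_rot: [0.738, 0.674, -0.0, -0.0]
ft_force: [0.4, 0.2, -2.8]
grip_width: 0.127
clock: 14.65
position: [0.5813, 0.0714, 0.214]
ee_rot: [0.738, 0.675, -0.0, -0.0]
ft_force: [-0.1, -0.1, -1.9]
grip_width: 0.131
clock: 15.15
position: [0.5838, 0.1766, 0.2141]
ee_rot: [0.737, 0.676, -0.0, -0.0]
ft_force: [0.1, -0.6, -3.0]
grip_width: 0.134
[0.58383446 0.17661946 0.21407469] [ 0.09310575 -0.64442411 -2.97837683] [ 0.05119799 -0.14180638  0.03943336] [ 0.31809132  0.47283883 -0.91123927  1.51889632  0.3781095   1.33665844
 -0.71557921]
[[ 0.087  0.996 -0.001]
 [ 0.996 -0.087  0.   ]
 [ 0.    -0.001 -1.   ]]
```

View pics/side14.png

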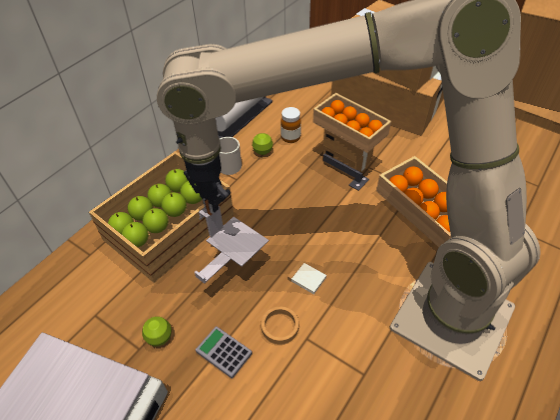

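View pics/top14.png

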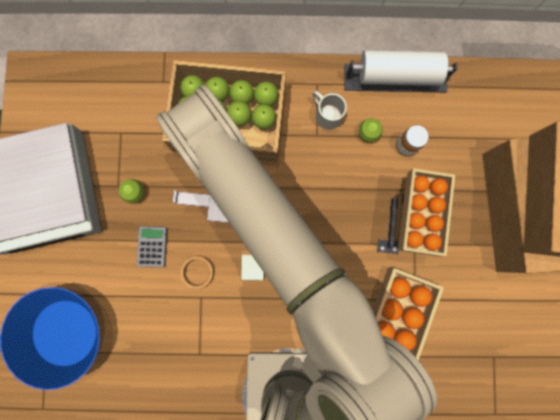

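```bash

python3 -m crank '[[-1,[0.03,0.15,0],[0,0,0]],[-1,[0,0.25,0],[0,0,0]],[-1,[0,0.25,0],[0,0,0]],[-1,[0,0.17,0],[0,0,0]],[-1,[0,0,0],[0,0,0]]]'
python3 -m crank '[[-1,[0,0,0.1],[0,0,0]],[-1,[0,0,0.1],[0,0,0]],[-1,[0,0,0],[0,0,0]],[-1,[0,0,0],[0,0,0]],[-1,[0,0,0],[0,0,0]]]'
python3 -c "
from h import *
o=manip.get_obs();print(o['position'],o['ft_force'],o['torque'])
for n in('side','top'):
    cv2.imwrite(f'pics/{n}15.png',manip.camera(n))
crop('pics/side15.png',(140,140,250,270),6,'pics/cs17.png')
"
```

```text
clock: 15.75
position: [0.6517, 0.1687, 0.2138]
ee_rot: [0.739, 0.673, -0.0, 0.0]
ft_force: [-1.3, -0.1, -2.1]
grip_width: 0.128
clock: 16.25
position: [0.6501, 0.1713, 0.1991]
ee_rot: [0.738, 0.675, 0.0, 0.0]
ft_force: [0.6, -0.7, -2.4]
grip_width: 0.13
[0.65009042 0.17131673 0.19914257] [ 0.63839157 -0.66945646 -2.35673766] [ 0.00345145 -0.08052757  0.03005262]
```

View pics/cs17.png

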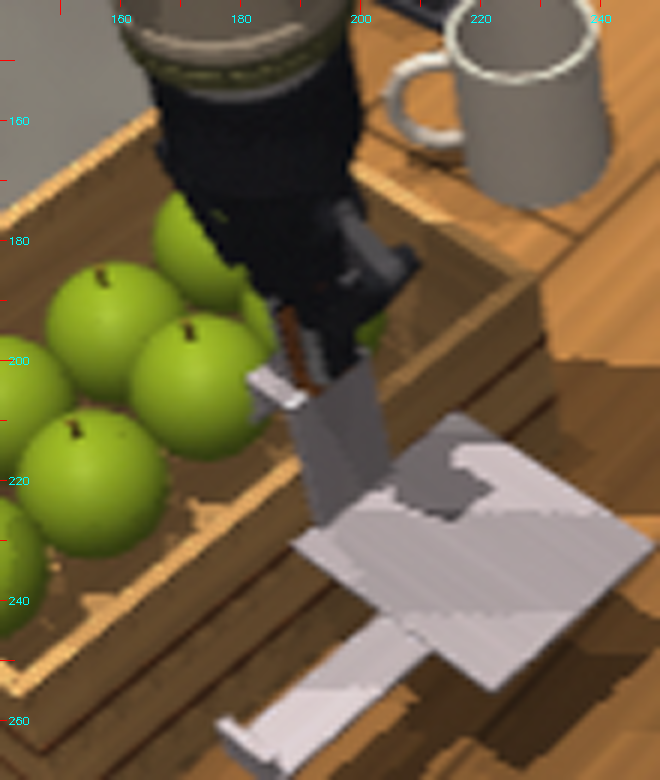

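View pics/top15.png

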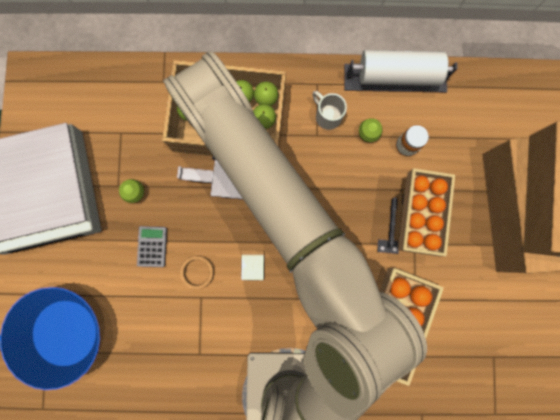

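```bash
cat > ov.py <<'E'
from h import *
import sys
def overlay(src,n,box,k,out,tray,z0,rim,zr,tilt=0):
    crop(src,box,k,out);c=cv2.imread(out)
    def L(P,col):
        q=((proj(n,P)+.5-np.array(box[:2]))*k).astype(int);cv2.polylines(c,[q.reshape(-1,1,2)],False,col,1)
    def t(pts):
        a=np.array(pts,float)/1e3;return T(tray,a+[0,0,z0])
    L(t([(-50,-50,5),(71,-50,5),(71,50,5),(15,50,5),(15,140,5),(-15,140,5),(-15,50,5),(-50,50,5),(-50,-50,5)]),(0,0,255))
    L(t([(15,140,22),(-15,140,22),(-15,140,0),(15,140,0),(15,140,22)]),(0,0,255))
    L(t([(71,-7,5),(71,-7,80),(71,37,80),(71,37,5)]),(255,0,255))
    L(t([(71,37,80),(89,37,80),(89,37,53),(99,37,53),]),(255,0,255))
    for x in(-.0045,.0045): L(T(rim,[[x,-.15,zr],[x,.15,zr]]),(255,255,0))
    cv2.imwrite(out,c)
E
python3 - <<'E'
from ov import *
o=manip.get_obs();p=o['position'];a=-.0844
pl=p[:2]-T([0,0,a],[.0685,.015,0])[0][:2]
overlay("pics/side15.png","side",(140,140,250,270),6,"pics/ov1.png",[pl[0],pl[1],a],p[2]-.1162,[.6631,.1923,-.0868],.12)
overlay("pics/top15.png","top",(155,120,285,210),6,"pics/ov2.png",[pl[0],pl[1],a],p[2]-.1162,[.6631,.1923,-.0868],.12)
E
```

```text
(no output)
```

View pics/ov1.png

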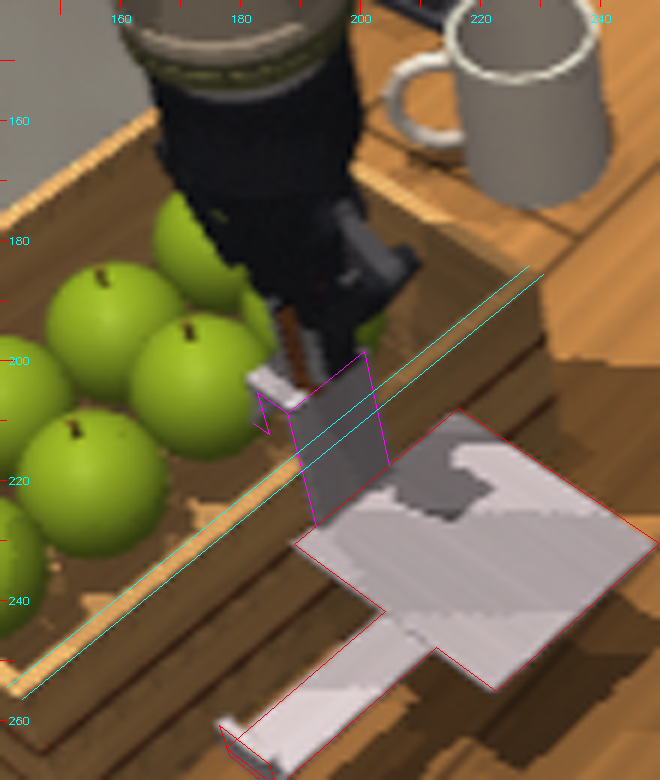

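View pics/ov2.png

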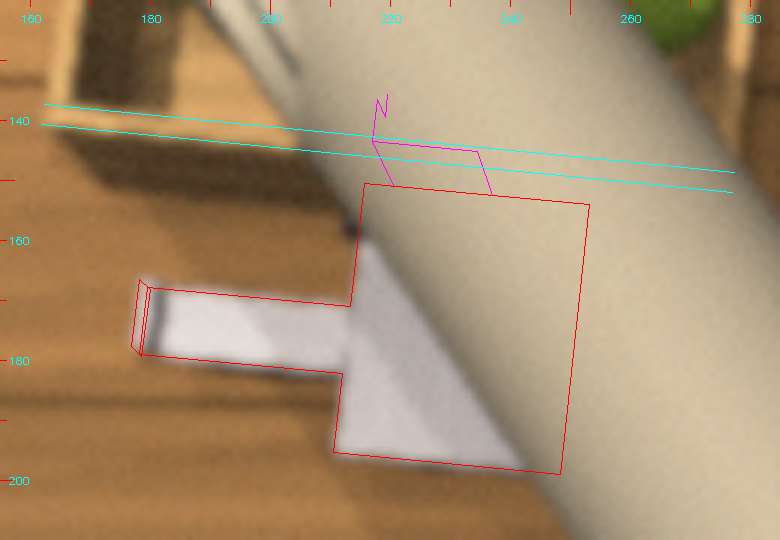

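```bash

python3 -m crank '[[-1,[0,0,0.1],[0,0,0]],[-1,[0,0,0.1],[0,0,0]],[-1,[0,0,0.1],[0,0,0]],[-1,[0,0,0.02],[0,0,0]],[-1,[0,0,0],[0,0,0]]]'
python3 - <<'E'
from ov import *
o=manip.get_obs();p=o['position'];a=-.0844;print(p,o['ft_force'],o['torque'])
pl=p[:2]-T([0,0,a],[.0685,.015,0])[0][:2]
cv2.imwrite('pics/side16.png',manip.camera('side'))
crop("pics/side16.png",(160,165,220,245),9,"pics/ov3.png")
E
```

```text
clock: 16.85
position: [0.65, 0.1711, 0.1725]
ee_rot: [0.738, 0.675, -0.0, -0.0]
ft_force: [-0.0, 0.0, -3.1]
grip_width: 0.127
[0.6499864  0.17114446 0.17253858] [-0.00892195  0.00456517 -3.11677529] [-0.05668337 -0.08697027  0.00595108]
```

View pics/ov3.png

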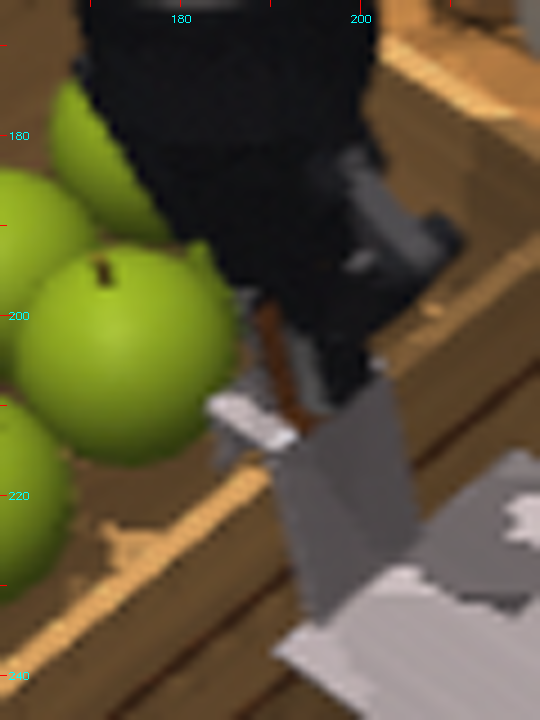

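```bash

python3 -m crank '[[-1,[0,0,0.06],[0,0,0]],[-1,[0,0,0.05],[0,0,0]],[-1,[0,0,0.04],[0,0,0]],[-1,[0,0,0.03],[0,0,0]],[-1,[0,0,0],[0,0,0]]]'
python3 - <<'E'
from ov import *
o=manip.get_obs();p=o['position'];a=-.0844;print(p,o['ft_force'],o['torque'])
cv2.imwrite('pics/side17.png',manip.camera('side'))
crop("pics/side17.png",(160,165,220,245),9,"pics/ov4.png")
E
```

```text
clock: 17.4
position: [0.65, 0.1712, 0.1583]
ee_rot: [0.738, 0.675, -0.0, -0.0]
ft_force: [0.3, -0.2, -2.2]
grip_width: 0.132
[0.65002699 0.17116426 0.15832441] [ 0.31740948 -0.17894565 -2.19630617] [-0.02133311 -0.11861602  0.0052918 ]
```

View pics/ov4.png

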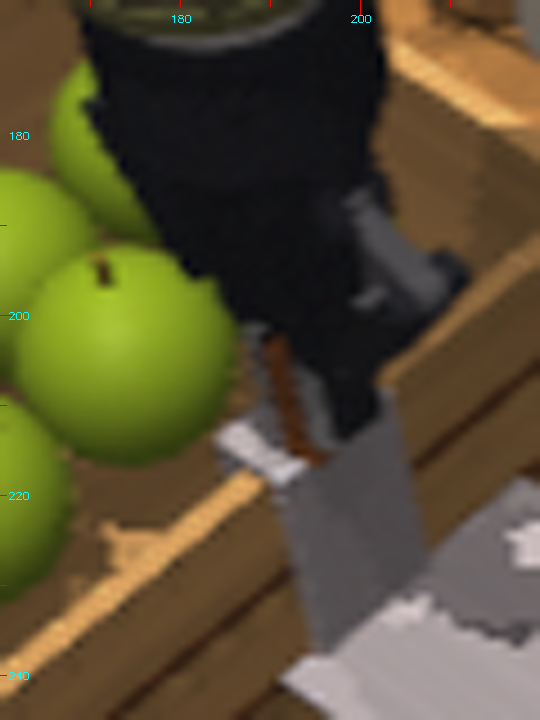

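Still no contact; lower a few mm more.

```bash

python3 -m crank '[[-1,[0,0,0.02],[0,0,0]],[-1,[0,0,0.02],[0,0,0]],[-1,[0,0,0],[0,0,0]],[-1,[0,0,0],[0,0,0]],[-1,[0,0,0],[0,0,0]]]'
```

```text
clock: 17.95
position: [0.6503, 0.1714, 0.1563]
ee_rot: [0.738, 0.675, 0.0, 0.0]
ft_force: [-3.2, -1.4, 5.3]
grip_width: 0.131
```

```bash

python3 -m crank '[[-1,[0,0,-0.01],[0,0,0]],[-0.6,[0,0,0],[0,0,0]],[-0.4,[0,0,0],[0,0,0]],[-0.2,[0,0,0],[0,0,0]],[0,[0,0,0],[0,0,0]]]'
python3 - <<'E'
from ov import *
o=manip.get_obs();p=o['position'];a=-.0844;print(p,o['ft_force'],o['torque'])
cv2.imwrite('pics/side18.png',manip.camera('side'))
crop("pics/side18.png",(160,165,240,255),8,"pics/ov5.png")
E
```

```text
clock: 18.45
position: [0.6503, 0.1713, 0.1564]
ee_rot: [0.738, 0.675, 0.0, 0.0]
ft_force: [0.4, 0.3, 0.1]
grip_width: 0.502
[0.65026953 0.17131262 0.15637118] [0.417791   0.32262259 0.14963587] [-0.01912983 -0.00815152 -0.01443667]
```

View pics/ov5.png

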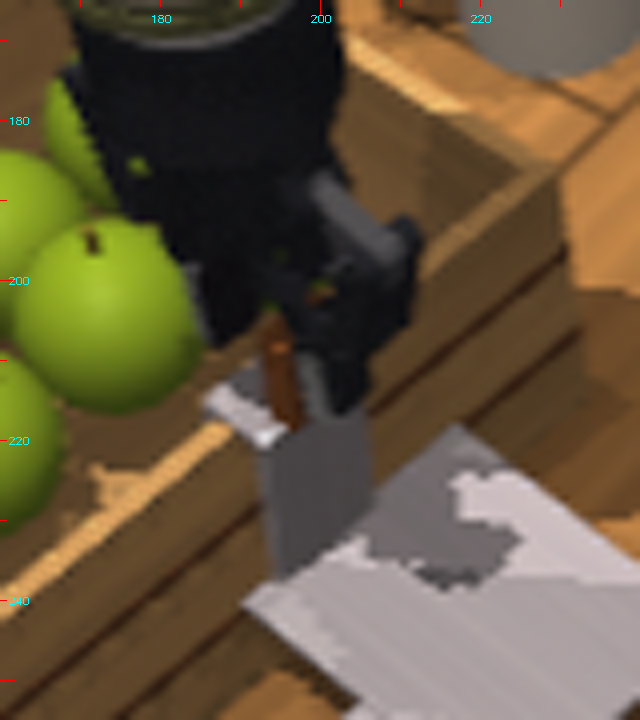

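```bash

python3 -m crank '[[0.2,[0,-0.06,0],[0,0,0]],[0.2,[0,0,0],[0,0,0]],[0.2,[0,0,-0.1],[0,0,0]],[0.2,[0,0,-0.2],[0,0,0]],[0.2,[0,0,-0.3],[0,0,0]]]'
python3 -m crank '[[0.2,[0,0,-0.5],[0,0,0]],[0.2,[0,0,-0.5],[0,0,0]],[0.2,[-0.3,-0.4,-0.2],[0,0,0]],[0.2,[-0.4,-0.4,0],[0,0,0]],[0.2,[-0.4,-0.4,0],[0,0,0]]]'
python3 -m crank '[[0.2,[-0.4,-0.4,0],[0,0,0]],[0.2,[-0.4,-0.4,0],[0,0,0]],[0.2,[-0.4,-0.3,0],[0,0,0]],[0.2,[-0.4,0,0],[0,0,0]],[0.2,[0,0,0],[0,0,0]]]'
python3 - <<'E'
from ov import *
o=manip.get_obs();p=o['position'];a=-.0844;print(p,o['ft_force'],o['clock'])
for n in('side','top'): cv2.imwrite(f'pics/{n}19.png',manip.camera(n))
crop("pics/side19.png",(130,150,240,270),6,"pics/ov6.png")
E
```

```text
clock: 19.0
position: [0.6451, 0.1715, 0.2052]
ee_rot: [0.738, 0.675, -0.0, -0.0]
ft_force: [-0.2, 0.1, -0.4]
grip_width: 0.599
clock: 19.5
position: [0.541, 0.0929, 0.302]
ee_rot: [0.738, 0.675, 0.001, 0.001]
ft_force: [0.5, -1.2, 2.4]
grip_width: 0.603
clock: 20.0
position: [0.4421, -0.031, 0.3018]
ee_rot: [0.74, 0.672, -0.0, 0.002]
ft_force: [1.0, 0.8, -0.3]
grip_width: 0.6
[ 0.44209142 -0.03102373  0.30180941] [ 1.0172734   0.8491277  -0.28735128] 20.0
```

View pics/ov6.png

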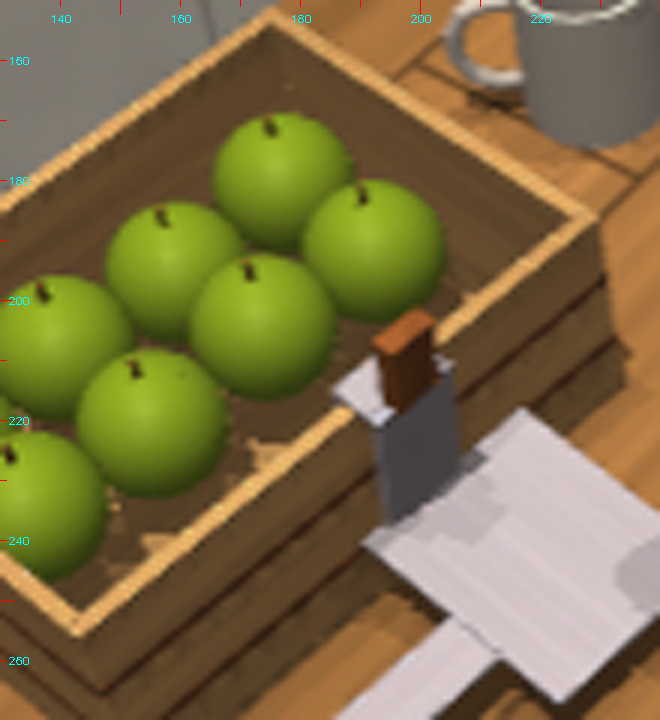

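View pics/side19.png

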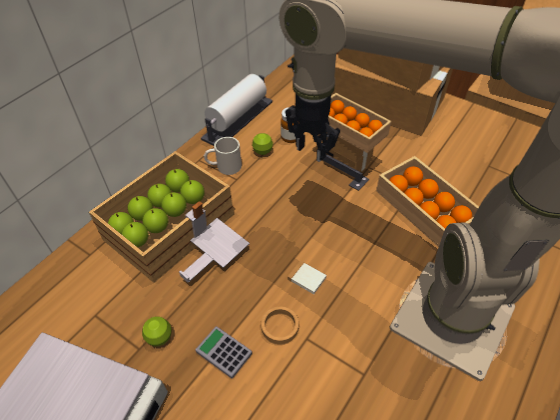

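View pics/top19.png

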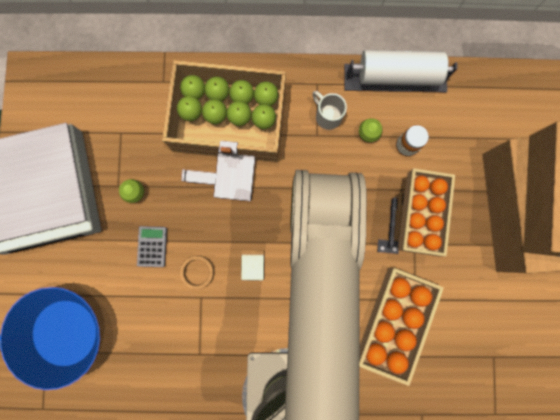

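```bash

python3 -m crank '[[0.2,[0,0,0],[0,0,0]],[0.2,[0,0,0],[0,0,0]],[0.2,[0,0,0],[0,0,0]],[0.2,[0,0,0],[0,0,0]],[0.2,[0,0,0],[0,0,0]]]'
python3 - <<'E'
from ov import *
for n in('side','top'): cv2.imwrite(f'pics/{n}20.png',manip.camera(n))
a=cv2.imread('pics/side19.png')[150:285,85:260].astype(int);b=cv2.imread('pics/side20.png')[150:285,85:260];print("diff",abs(a-b).max(),abs(a-b).mean())
# handle top centre side: crop(404,332)/6
crop("pics/top20.png",(175,125,265,215),8,"pics/ov7.png")
crop("pics/side20.png",(305,85,405,195),5,"pics/ov8.png")
E
```

```text
clock: 20.6
position: [0.4428, -0.0267, 0.3003]
ee_rot: [0.738, 0.675, 0.0, -0.0]
ft_force: [0.8, -0.1, -0.2]
grip_width: 0.599
diff 29 0.43123809523809525
```

View pics/ov7.png

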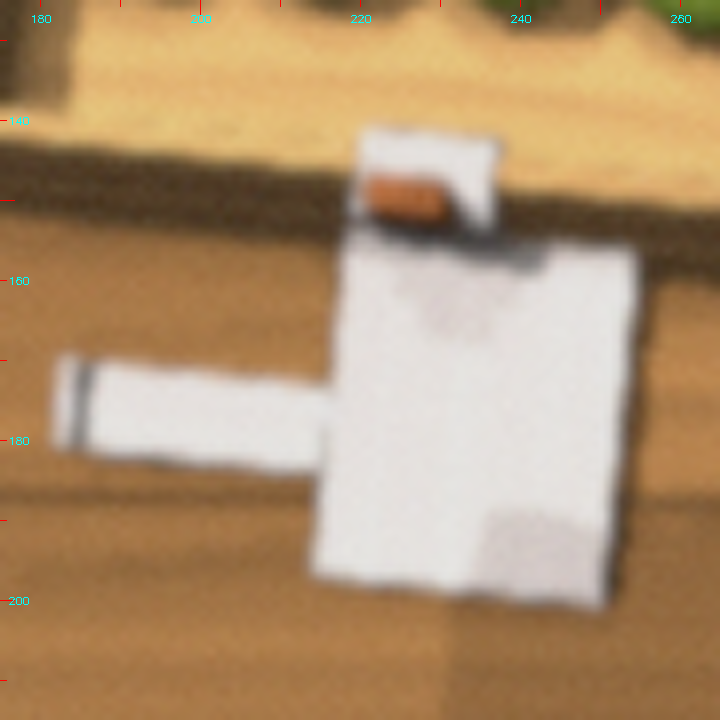

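View pics/ov8.png

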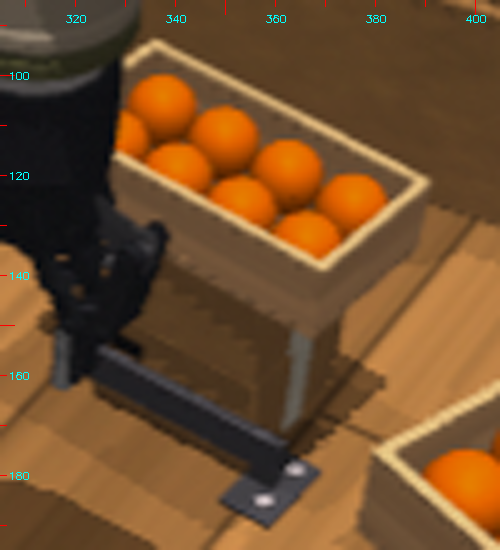

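Tray hangs at rest and level along the rim; the stack is upright. Triangulating the grip's top as a last check, then handing in.

```bash

python3 - <<'E'
from ov import *
h=tri(np.array([130+404/6,150+332/6])-.5,np.array([175+405/8,125+192/8])-.5);print("grip top",h)
th=.1;a=-.0844;d=np.array([.0115*np.cos(th)+.049*np.sin(th),0]);
# seat relative to grip top (11.5,0,-49) tilted about y with top towards -x
dx=.0115*np.cos(th)+.049*np.sin(th);dz=.0115*np.sin(th)-.049*np.cos(th)
s=h+np.array([dx*np.cos(a),dx*np.sin(a),dz]);r=s-[.6631,.1923,.12];c,q=np.cos(.0868),np.sin(.0868)
print("seat in rim",c*r[0]-q*r[1],q*r[0]+c*r[1],r[2])
manip.hand_in()
E
```

```text
grip top [0.64148525 0.17169503 0.16419325]
seat in rim -0.003412772815999065 -0.02236200383565924 -0.0034138651835070033
the job is handed in; nothing more can be done
```

I slid the tray out by its lip, about 157 mm, with the stop rail holding the stack back. I then let it go flat on the counter. Next I took it by the wooden grip, hung it by its hook on the crate's near rim, opened the gripper and moved the arm away. The job was handed in at about 20.7 s of the 64 s allowed.

**Last checks:**
- **Hook:** the seat worked out about 3 mm across, 22 mm along and 3 mm in height from the middle of the rim. The tilt in that figure is the 0.1 rad from the text, not a measured one.
- **Hanging tray:** it did not visibly move between the last two pictures.
- **Stack and other things:** the stack stood upright, a few mm nearer the rail and now off the tray. The other things looked to be where they were; I checked that by eye, not by measurement.

**What failed or disagreed:**
- My first quarter turn of the wrist ran into the last joint's range and stopped there. I turned the other way and nothing was touched.
- The two cameras disagreed by about 1 pixel on the rim's position, within the hook slot's play.

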